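Move a swatch board over the prong's upturned end onto its own prong of the display stand

TASK

The rose nail-colour swatch board hangs on the wrong prong of the little display stand. Slide it out, lift it over the upturned end, hang it on the empty prong, the one with the rose tab at its foot, push it all the way back against the post and let it hang there. Feel your way gently, never forcing board or gripper against the stand, because the thin wires bend, and leave the grey board and the two polish bottles alone.

Things in the scene. Friction and masses are not known exactly. Their poses are not given: they have to be found in the camera images.
- stand: Counter display stand, fixed. White base 170 x 340 x 12 mm; three steel posts 14 mm square, 227 mm tall, at the stand's y = -120, 0, +120 mm, each with one wire prong. Origin on the table under the middle post's axis; -x is the front (towards the robot), post fronts at x = -7 mm, z up. It is delicate: press nothing on it with more than 15 N.
- root_mid (a point): Root of the middle prong: on the wire's axis at the post's front face, 210 mm over the table; axes as the stand's. Every prong is a straight 6 mm wire running 100 mm to -x (to the upturn's axis), ending in a square-cut upturn of the same wire that stands 12 mm above the wire's top: 18 mm from the wire's underside to the upturn's top; outer side 103 mm from the root.
- root_left (a point): Root of the prong at the stand's y = +120 mm. Each wire sits loosely: it slopes up or down about its root by an angle between -0.12 and +0.12 rad, different for each prong and every time and NOT measured, so its end may lie 12 mm higher or lower than level. It keeps its slope unless bent (about 30 N at its end).
- root_right (a point): Root of the prong at the stand's y = -120 mm, otherwise as the other two.
- tab: Flat rose-coloured tab 26 x 44 x 6 mm with a white field, on the stand's base exactly under the empty prong that is to get the board. Origin at the centre of its underside; axes parallel to the stand's; its y is that prong's y. Its place along the prong means nothing.
- rose_eye (a point): Centre of the hang eye of the rose swatch board. The eye is a closed hole right through the board, 20 mm wide (y), 22 mm high (z), its corners cut off by about 4 mm. This point is 23 mm under the board's top edge, mid-way in width and thickness. At the start the eye's top rests on its wire (this point 8 mm under the wire's axis), 26 to 34 mm in front of the post's face.
- rose_mid (a point): Centre of the same rose board, 54.5 mm under the eye's centre. Loose, 60 to 130 g; flat, 48 mm wide (y), 8 mm thick (x), 155 mm tall (z); nail tips stand 2.5 mm proud of its lower front (-x). Good grip: its two side edges at the eye's height, 48 mm apart, one finger either side of the wire.
- grey_eye (a point): Centre of the hang eye of the grey-and-white swatch board, of the same size, hanging on the third prong; to be left alone.
- polish_red: Dark red polish bottle, 27 mm wide, 74 mm tall, standing loose on the table at one side; origin at the centre of its underside.
- polish_plum: Plum polish bottle of the same size at the other side.
Things that resemble listed ones, but are neither listed nor needed, are in the scene too. What is meant by the part that bears rose_eye is not blue, and is the larger of those in its own colour.

How it is judged:
On the way, in this order (a step that is already met when the one before it is completed fails the run):
1. the rose board has come off its first prong over the upturned end (x of rose_eye in the frame of stand below -0.114 m and height (world z) of rose_eye above 0.17 m).
2. the rose board's eye is threaded over the upturned end of the prong with the rose tab (x of rose_eye in the frame of stand above -0.095 m and y of rose_eye in the frame of tab between -0.012 and 0.012 m and z of rose_eye in the frame of stand between 0.187 and 0.233 m), for 0.1 s.
At the end, for the whole second after the job is handed in: The rose board hangs at rest, upright within 0.15 rad, on the prong with the rose tab (eye within 12 mm of the prong's line), its back within 5 mm of the post (x of rose_eye in the frame of stand above -0.016 m and y of rose_eye in the frame of tab between -0.012 and 0.012 m and z of rose_eye in the frame of stand between 0.19 and 0.21 m and angle between rose_eye's own z axis and vertical below 0.15 rad and linear speed of rose below 0.03 m/s); the robot touches nothing.
It fails at once if anything (board, fingers, arm) pressed on the display stand with more than 15 N (contact force between anything else and stand above 15 N).
It fails at once if the grey board moved more than 20 mm from its place (distance of grey_eye from where it was at the start of the episode above 0.02 m).
It fails at once if a polish bottle moved more than 20 mm (distance of any of polish_red, polish_plum from where it was at the start of the episode above 0.02 m).
It also fails if it takes over 72 s, if anything falls off the work surface, if the arm or the gripper's body presses on something with over 40 N, if the wrist force passes 120 N, or if a joint passes its speed limit or range.

ROBOT

A 7-joint arm with a two-finger parallel gripper is mounted at the origin on the work surface. World frame = base frame: x ahead of the robot, y to its left, z up, the work surface at z = 0. Lengths are in m, angles in rad, forces in N, time in s.
With the tool pointing down it reaches from about 0.425 to 0.925 m from the base axis. Payload 6.8 kg.
Tool frame: the origin (TCP) lies at the very end of the fingers, on their centre line; the grasp point (between the pads) lies 19 mm behind it; y points along the fingers, z is the direction in which the jaws open and shut, and the axes are right-handed (so a half turn about y gives the same grasp; the last joint's range is limited). The gripper opens to 85 mm and grips with 20 to 120 N. Pads are 22 mm wide; open, the fingers measure 114 mm over their backs; the gripper's body (76 mm by 85 mm) begins 54 mm behind the grasp point. The pads swing forward as they close: fully open they stand 13 mm farther back than shut.
Start: joints at [1.052, 0.477, 0.022, 1.555, -0.011, 1.109, -0.083], TCP at [0.27, -0.619, 0.231] pointing down, gripper open.
Joint ranges: [-2.96, 2.96], [-0.34, 2.1], [-1.41, 1.46], [0.24, 2.44], [-1.37, 4.51], [0.17, 1.92], [-2.96, 2.96]. Speed limits (rad/s): [2.39, 2.39, 3.14, 3.14, 3.14, 3.14, 3.14].

INTERFACE

Orientations are given as a rotation vector (axis times angle).
In Python, from bench import r gives the robot as it stands.
- The arm moves only by the tool drive_tool, never from a script. Its argument "series" is a list of rows, each a list of 7 numbers: the shift along the tool's x, y, z in mm, then the turn, a rotation vector about the tool's x, y, z in degrees, then the finger opening in mm, from 0 to 85.4. In form: [[tx, ty, tz, wx, wy, wz, grip], ...]. A call has 1 to 5 rows; each row is the pose to reach, as a shift and turn from the pose measured when the call began, along the tool's axes at that moment; what a row does not reach only later rows make up. A row lasts 1/10 s, in which the tool goes at most 50 mm and 8.59 degrees, less where a joint would pass 70% of its speed; a pose out of reach is approached as far as the arm can. A call with a gripper value outside its range is refused whole. The fingers move at their own pace and stop on an object; "squeeze" is the grip in N (left out, the last holds). Time passes only in rows, so rows that repeat a pose let the fingers close. It gives the time, the measured TCP pose, the force and the opening at its end, in the units of the state.
- r.get_obs(): the state, without advancing time (a new reading comes with each control period).
- r.grab_frame(name): name is "side" or "top" or "wrist"; returns a dict with "frame" (400x640x3 uint8, blue, green, red), "intrinsics" (3x3 intrinsics, pixels), "distortion" ([k1, k2, p1, p2, k3] as OpenCV has them; the pictures are not rectified), "rvec" (rotation vector, rad) and "tvec" (3), from world to camera coordinates, as OpenCV has them. Camera axes: x right, y down, z forward; pixel columns grow to the right and rows downward; lengths in m; the calibration is good to about 2 mm. A picture is of the moment at which its call begins. There is no depth.
- r.hand_in(): hands the job in, once; it reports no verdict.
The state is a dict: "clock": time; "joints": joint angles; "qvel": joint speeds; "tau": joint torques, N m; "tcp_pos": TCP position; "orientation": TCP orientation; "contact_force": force on the tool from outside, world axes, zero at the start; "moment": the same for the moment, N m; "grip_width": finger opening in m.
Only numpy, scipy, OpenCV 4.12 (cv2) and the standard library are available. Lean on these libraries where they do the work, as an engineer would, in place of code of your own. Each camera call takes 0.05 s, during which the arm holds its last target.

## Working session

There is one attempt and no reset: what is moved stays moved. The work goes in short steps, Python scripts to look and compute and a tool call to move; the robot and the scene stay as the last step left them, time stands still between calls to the robot, and variables do not carry over. Pictures are saved under pics/ and viewed, and the job is handed in when it is done.

Besides the shell and the picture viewer there is one more tool, called as name(argument=value, ...) on one line, values as JSON. drive_tool: Moves the arm, as the interface text tells. Its arguments: {"type":"object","properties":{"series":{"type":"array","items":{"type":"array","items":{"type":"number"}}},"squeeze":{"type":"number"}},"required":["series"]}

```bash
ls; mkdir -p pics; cat > h.py <<'E'
import numpy as np, cv2
from scipy.spatial.transform import Rotation as R
from bench import r
def snap(cam,name):
    d=r.grab_frame(cam); cv2.imwrite(f'pics/{name}.png',d['frame']); np.save(f'pics/{name}.npy',d,allow_pickle=True); return d
def load(name): return np.load(f'pics/{name}.npy',allow_pickle=True).item()
def ray(d,uv):
    K=np.array(d['intrinsics'],float);D=np.array(d['distortion'],float)
    p=cv2.undistortPoints(np.array(uv,float).reshape(-1,1,2),K,D).reshape(-1,2)
    Rm=cv2.Rodrigues(np.array(d['rvec'],float))[0];t=np.array(d['tvec'],float).ravel()
    dirs=np.c_[p,np.ones(len(p))]@Rm
    return -Rm.T@t, dirs/np.linalg.norm(dirs,axis=1)[:,None]
def onplane(d,uv,ax,val):
    o,v=ray(d,uv); return o+v*((val-o[ax])/v[:,ax])[:,None]
def tri(views):
    A=np.zeros((3,3));b=np.zeros(3)
    L=[]
    for d,uv in views:
        o,v=ray(d,[uv]);v=v[0];P=np.eye(3)-np.outer(v,v);A+=P;b+=P@o;L.append((P,o))
    x=np.linalg.solve(A,b); return x,[np.linalg.norm(P@(x-o)) for P,o in L]
def proj(d,X):
    return cv2.projectPoints(np.array(X,float).reshape(-1,1,3),np.array(d['rvec'],float),np.array(d['tvec'],float),np.array(d['intrinsics'],float),np.array(d['distortion'],float))[0].reshape(-1,2)
E
python3 - <<'E'
from h import *
np.set_printoptions(precision=4,suppress=True)
for c in ['side','top','wrist']:
    d=snap(c,c+'0'); Rm=cv2.Rodrigues(np.array(d['rvec'],float))[0]; print(c,-Rm.T@np.array(d['tvec']).ravel(),Rm[2],d['intrinsics'],d['distortion'])
print(r.get_obs())
o=r.get_obs();print(R.from_rotvec(o['orientation']).as_matrix())
E
```

```text
pics
side [0.4821 0.949  0.8221] [ 0.0606 -0.8086 -0.5852] [[502.7758   0.     326.081 ]
 [  0.     502.7758 194.3493]
 [  0.       0.       1.    ]] [-0.1036  0.      0.      0.      0.    ]
top [0.4388 0.0136 1.2608] [ 0.0933 -0.0186 -0.9955] [[422.8264   0.     330.8257]
 [  0.     422.8264 197.5557]
 [  0.       0.       1.    ]] [-0.0289  0.      0.      0.      0.    ]
wrist [ 0.336  -0.589   0.3737] [-0.2647 -0.1143 -0.9575] [[328.1501   0.     317.3804]
 [  0.     328.1501 200.9236]
 [  0.       0.       1.    ]] [-0.0352  0.      0.      0.      0.    ]
{'clock': 0.15, 'joints': array([ 1.0519,  0.4776,  0.0224,  1.5562, -0.0115,  1.1093, -0.0831]), 'qvel': array([-0.0007, -0.0026, -0.0012, -0.0035,  0.0007,  0.0004, -0.0001]), 'tau': array([  0.0027, -59.6925,   1.6104, -28.1492,   0.0128,   0.0065,
         0.    ]), 'tcp_pos': array([ 0.2693, -0.6184,  0.2306]), 'orientation': array([-0.4161,  1.9968, -1.994 ]), 'contact_force': array([-0.0469,  0.2916, -0.3619]), 'moment': array([-0.0467, -0.012 ,  0.0136]), 'grip_width': 0.08553938495589718}
[[-0.9168 -0.0007  0.3993]
 [-0.3993  0.0012 -0.9168]
 [ 0.0001 -1.     -0.0014]]
```

View pics/side0.png

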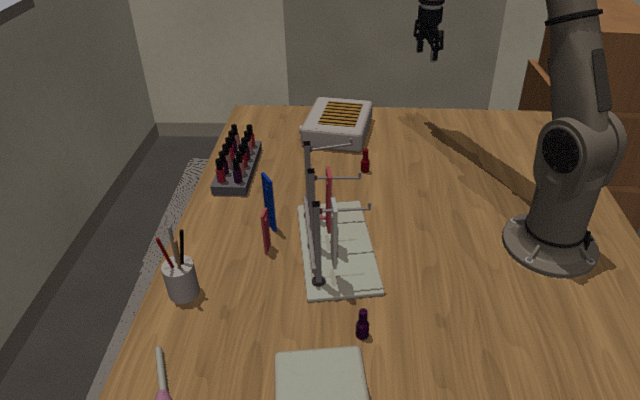

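View pics/top0.png

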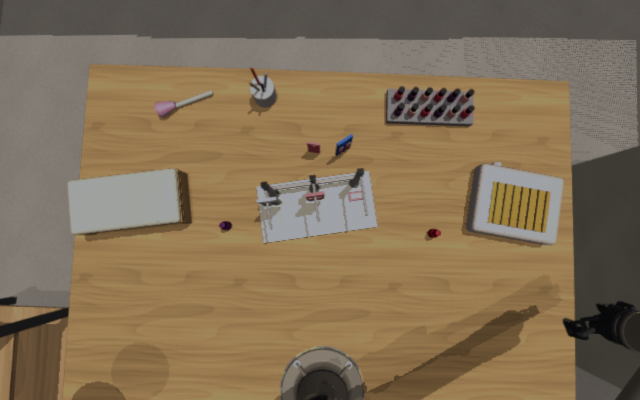

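View pics/wrist0.png

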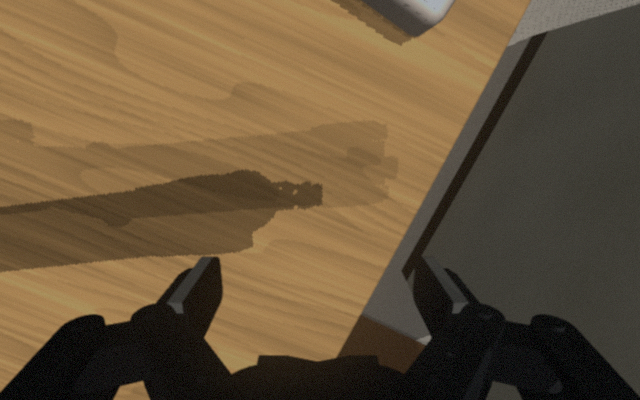

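```bash
python3 - <<'E'
import cv2
a=cv2.imread('pics/side0.png')[125:305,235:395]; cv2.imwrite('pics/side0z.png',cv2.resize(a,None,fx=3.3,fy=3.3,interpolation=cv2.INTER_CUBIC))
a=cv2.imread('pics/top0.png')[130:250,205:445]; cv2.imwrite('pics/top0z.png',cv2.resize(a,None,fx=3.3,fy=3.3,interpolation=cv2.INTER_CUBIC))
E
```

```text
(no output)
```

View pics/side0z.png

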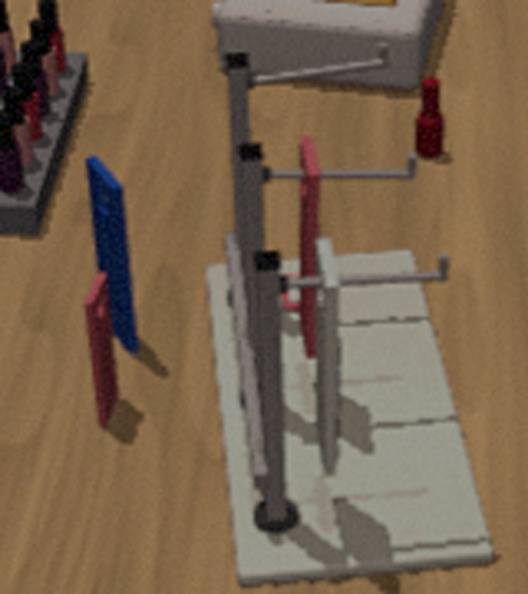

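View pics/top0z.png

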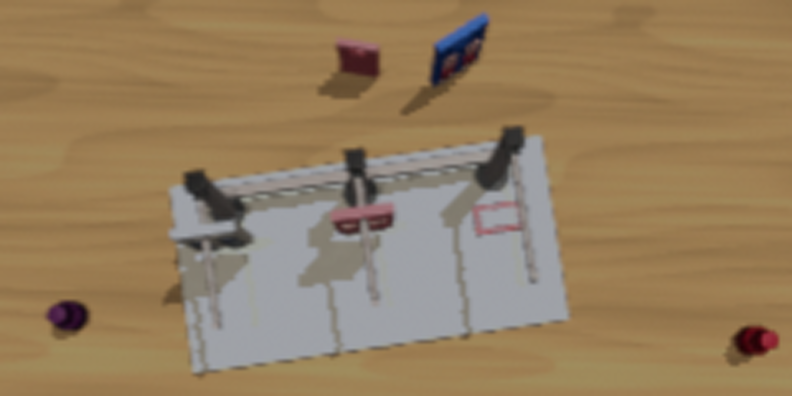

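```bash
python3 - <<'E'
from h import *
np.set_printoptions(precision=4,suppress=True)
t=load('top0');s=load('side0')
z=np.array([(172,187),(541,136),(568,318),(195,373)],float)/3.3+[205,130]
P=onplane(t,z,2,0.012);print('base top',P)
z=np.array([(233,578),(493,556),(411,252),(209,267)],float)/3.3+[235,125]
P2=onplane(s,z,2,0.012);print('base side BL?',P2)
# post top caps in top and side
pt=np.array([(195,181),(355,158),(512,135)])/3.3+[205,130]
ps=np.array([(267,259),(250,152),(237,60)])/3.3+[235,125]
for a,b in zip(pt,ps): print('post',tri([(t,a),(s,b)]))
print(onplane(t,pt,2,.227));print(onplane(s,ps,2,.227))
# upturn ends
pt=np.array([(218,323),(376,299),(534,280)])/3.3+[205,130]
ps=np.array([(444,258),(411,157),(382,47)])/3.3+[235,125]
for a,b in zip(pt,ps): print('tip',tri([(t,a),(s,b)]))
E
```

```text
base top [[ 0.5813  0.2098  0.012 ]
 [ 0.6386 -0.1213  0.012 ]
 [ 0.4747 -0.1491  0.012 ]
 [ 0.4158  0.1818  0.012 ]]
base side BL? [[ 0.5852  0.2178  0.012 ]
 [ 0.4164  0.1907  0.012 ]
 [ 0.4736 -0.1418  0.012 ]
 [ 0.6367 -0.1146  0.012 ]]
post (array([0.5617, 0.159 , 0.2275]), [np.float64(1.1509638784119688e-06), np.float64(1.150963878546489e-06)])
post (array([0.5827, 0.0407, 0.2261]), [np.float64(0.00032000748470832467), np.float64(0.00032000748470844913)])
post (array([ 0.6031, -0.0762,  0.2278]), [np.float64(0.0010120595771240895), np.float64(0.0010120595771241506)])
[[ 0.5618  0.1591  0.227 ]
 [ 0.5829  0.0407  0.227 ]
 [ 0.6042 -0.0763  0.227 ]]
[[ 0.5618  0.1583  0.227 ]
 [ 0.5823  0.0422  0.227 ]
 [ 0.6022 -0.0773  0.227 ]]
tip (array([0.4564, 0.1388, 0.2165]), [np.float64(0.0007190017612120525), np.float64(0.0007190017612120913)])
tip (array([0.4777, 0.0218, 0.2124]), [np.float64(0.0010328518184487554), np.float64(0.0010328518184486556)])
tip (array([ 0.4974, -0.095 ,  0.2296]), [np.float64(0.0015968309191979446), np.float64(0.0015968309191980068)])
```

```bash
cat >> h.py <<'E'
np.set_printoptions(precision=4,suppress=True)
YAW=np.arctan2(0.5617-0.6035,0.159+0.0765)*-1
S0=np.array([0.5825,0.0411,0.0])
RS=R.from_euler('z',YAW).as_matrix()
def s2w(p): return S0+RS@np.array(p,float)
def w2s(p): return RS.T@(np.array(p,float)-S0)
# target tool orientation: tool x=-stand x, y=down, z=-stand y ; pitch p tilts about stand y
def Rt(pitch=0): 
    B=np.column_stack([-RS[:,0],[0,0,-1],-RS[:,1]])
    return R.from_rotvec(RS[:,1]*pitch).as_matrix()@B
def delta(ptarget_w,Rtar):
    o=r.get_obs();p=np.array(o['tcp_pos']);C=R.from_rotvec(o['orientation']).as_matrix()
    d=C.T@(np.array(ptarget_w)-p)*1000
    w=np.degrees(R.from_matrix(C.T@Rtar).as_rotvec())
    print('shift mm',d.round(1),'turn deg',w.round(2)); return d,w
def st():
    o=r.get_obs();C=R.from_rotvec(o['orientation']).as_matrix()
    print('t',round(o['clock'],2),'tcp stand mm',(w2s(o['tcp_pos'])*1000).round(2),'F',np.array(o['contact_force']).round(2),'grip',round(o['grip_width']*1000,2),'rotErr deg',np.degrees(R.from_matrix(C.T@Rt()).as_rotvec()).round(2))
E
python3 - <<'E'
from h import *
print(YAW);st()
for p in ([-0.11,-0.2,0.36],[-0.11,0,0.36]): delta(s2w(p),Rt())
E
```

```text
0.17566519923890647
t 0.15 tcp stand mm [-423.61 -594.67  230.55] F [-0.05  0.29 -0.36] grip 85.54 rotErr deg [ 0.08 13.47  0.02]
shift mm [-396.9 -129.1 -310.9] turn deg [ 0.08 13.47  0.02]
shift mm [-443.5 -128.8 -505.4] turn deg [ 0.08 13.47  0.02]
```

drive_tool(series=[[0, -45, -10, 0, 0, 0, 85], [-20, -80, -40, 0, 2, 0, 85], [-45, -110, -70, 0, 4, 0, 85], [-75, -129, -105, 0, 6, 0, 85], [-105, -129, -140, 0, 7, 0, 85]])

```text
clock: 0.65
tcp_pos: [0.3108, -0.4478, 0.3629]
orientation: [-0.296, 2.063, -2.07]
contact_force: [-0.0, 0.4, -0.8]
grip_width: 0.085
```

```bash
python3 - <<'E'
from h import *
st()
delta(s2w([-0.11,0,0.36]),Rt())
E
```

```text
t 0.65 tcp stand mm [-352.95 -433.94  362.86] F [-0.05  0.39 -0.76] grip 84.99 rotErr deg [-0.2   6.36 -0.13]
shift mm [-289.5    1.9 -404.4] turn deg [-0.2   6.36 -0.13]
```

drive_tool(series=[[-28, 0, -40, 0, 2, 0, 85], [-57, 0, -80, 0, 3, 0, 85], [-86, 0, -120, 0, 4, 0, 85], [-115, 0, -160, 0, 5, 0, 85], [-144, 1, -200, 0, 6, 0, 85]])

```text
clock: 1.15
tcp_pos: [0.3925, -0.2133, 0.3615]
orientation: [-0.19, 2.121, -2.129]
contact_force: [1.3, -0.7, 0.6]
grip_width: 0.0848
```

drive_tool(series=[[-29, 0, -40, 0, 0, 0, 85], [-58, 0, -80, 0, 0, 0, 85], [-87, 0, -120, 0, 0, 0, 85], [-115, 0, -160, 0, 0, 0, 85], [-144, 1, -200, 0, 0, 0, 85]])

```text
clock: 1.65
tcp_pos: [0.4985, 0.0111, 0.3602]
orientation: [-0.189, 2.121, -2.13]
contact_force: [1.2, -0.4, -0.8]
grip_width: 0.0849
```

```bash
python3 - <<'E'
from h import *
st()
delta(s2w([-0.11,0,0.36]),Rt())
snap('wrist','w1')
E
```

```text
t 1.65 tcp stand mm [-87.97 -14.83 360.24] F [ 1.19 -0.38 -0.75] grip 84.94 rotErr deg [-0.25  0.29 -0.17]
shift mm [ 22.    0.1 -14.9] turn deg [-0.25  0.29 -0.17]
```

View pics/w1.png

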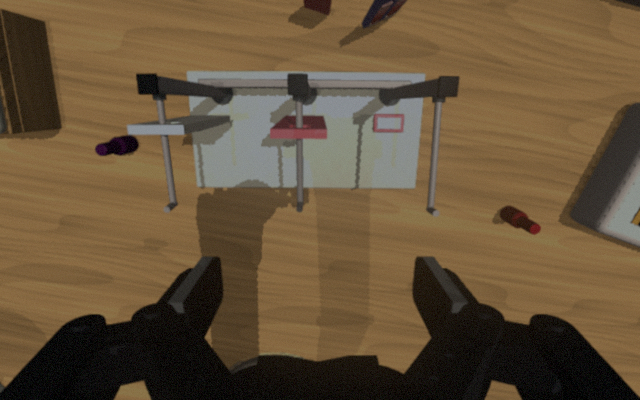

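```bash
python3 - <<'E'
import cv2
a=cv2.imread('pics/w1.png')[65:220,120:470]; cv2.imwrite('pics/w1z.png',cv2.resize(a,None,fx=2.28,fy=2.28,interpolation=cv2.INTER_CUBIC))
a=cv2.imread('pics/w1.png')[105:215,260:340]; cv2.imwrite('pics/w1y.png',cv2.resize(a,None,fx=5,fy=5,interpolation=cv2.INTER_CUBIC))
E
```

```text
(no output)
```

View pics/w1z.png

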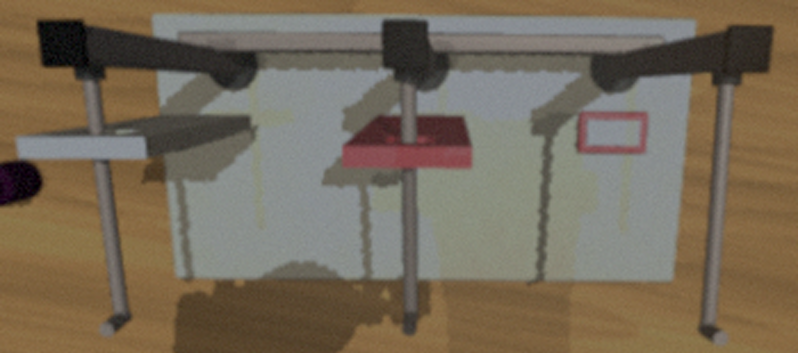

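View pics/w1y.png

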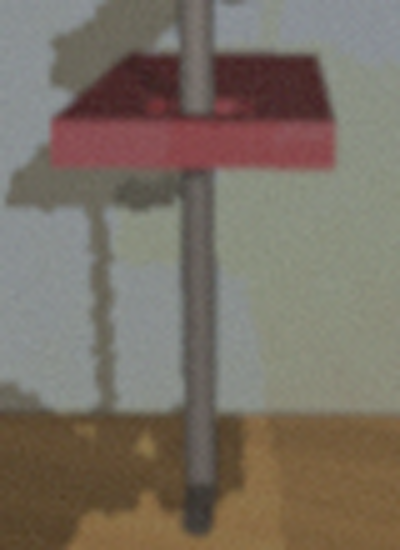

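```bash
python3 - <<'E'
from h import *
w=load('w1');t=load('top0')
Rm=cv2.Rodrigues(np.array(w['rvec'],float))[0]; print('cam stand',w2s(-Rm.T@np.array(w['tvec']).ravel()))
q=np.array([(52,120),(335,120),(335,168),(52,168)])/5+[260,105]
P=onplane(w,q,2,0.221);print([w2s(p).round(4) for p in P], np.linalg.norm(P[0]-P[1]))
caps=np.array([(63,43),(406,44),(748,48)])/2.28+[120,65]
print('caps',[w2s(p).round(4) for p in onplane(w,caps,2,0.227)])
caps=np.array([(63,43),(406,44),(748,48)])/2.28+[120,65]
pt=np.array([(195,181),(355,158),(512,135)])/3.3+[205,130]
s=load('side0'); 
ps=np.array([(444,258),(411,157),(382,47)])/3.3+[235,125]
tw=np.array([(108,329),(409,327),(715,337)])/2.28+[120,65]
for a,b in zip(tw,ps):
    x,e=tri([(w,a),(s,b)]);print('tip',w2s(x).round(4),e)
# wire bases of the upturn (where upturn leaves wire) 
tip0=[onplane(w,[a],2,.212)[0] for a in tw]; print([w2s(p).round(4) for p in tip0])
# top strip vs side view of rose board top
E
```

```text
cam stand [-0.0156 -0.0134  0.5037]
[array([-0.0365,  0.0247,  0.221 ]), array([-0.0363, -0.0231,  0.221 ]), array([-0.0443, -0.0232,  0.221 ]), array([-0.0445,  0.025 ,  0.221 ])] 0.047838567974183725
caps [array([-0.0004,  0.1217,  0.227 ]), array([-0.0009,  0.0007,  0.227 ]), array([-0.001 , -0.1201,  0.227 ])]
tip [-0.1079  0.1219  0.2194] [np.float64(0.0008615425213846142), np.float64(0.0008615425213846599)]
tip [-0.1081  0.0013  0.2139] [np.float64(0.0009982723661081801), np.float64(0.000998272366108274)]
tip [-0.1065 -0.1177  0.231 ] [np.float64(0.0007948177137624189), np.float64(0.0007948177137624396)]
[array([-0.1112,  0.1255,  0.212 ]), array([-0.1098,  0.0014,  0.212 ]), array([-0.1137, -0.1251,  0.212 ])]
```

```bash
python3 - <<'E'
from h import *
st()
delta(s2w([-0.0405,0.001,0.26]),Rt())
delta(s2w([-0.0405,0.001,0.176]),Rt())
E
```

```text
t 1.7 tcp stand mm [-84.28  -6.18 360.12] F [2.55 6.93 0.85] grip 85.04 rotErr deg [ 0.04  0.87 -0.33]
shift mm [-43.3 100.4  -6.4] turn deg [ 0.04  0.87 -0.33]
shift mm [-42.8 184.4  -6.4] turn deg [ 0.04  0.87 -0.33]
```

drive_tool(series=[[-20, 0, -3, 0, 0.5, 0, 85], [-38, 20, -6, 0, 0.9, -0.3, 85], [-43, 50, -6, 0, 0.9, -0.3, 85], [-43, 80, -6, 0, 0.9, -0.3, 85], [-43, 80, -6, 0, 0.9, -0.3, 85]])

```text
clock: 2.2
tcp_pos: [0.5394, 0.0336, 0.2762]
orientation: [-0.196, 2.134, -2.132]
contact_force: [0.7, 0.4, -0.8]
grip_width: 0.0854
```

```bash
python3 - <<'E'
from h import *
st()
delta(s2w([-0.0405,0.001,0.176]),Rt())
E
```

```text
t 2.2 tcp stand mm [-43.7    0.16 276.15] F [ 0.67  0.39 -0.76] grip 85.37 rotErr deg [ 0.09 -0.02  0.45]
shift mm [ -4.  100.1  -0.7] turn deg [ 0.09 -0.02  0.45]
```

drive_tool(series=[[-4, 20, -1, 0, 0, 0.4, 85], [-4, 40, -1, 0, 0, 0.4, 85], [-4, 60, -1, 0, 0, 0.4, 85], [-4, 60, -1, 0, 0, 0.4, 85], [-4, 60, -1, 0, 0, 0.4, 85]])

```text
clock: 2.7
tcp_pos: [0.5433, 0.0352, 0.2175]
orientation: [-0.187, 2.131, -2.128]
contact_force: [-0.6, -0.5, 0.5]
grip_width: 0.0852
```

```bash
python3 - <<'E'
from h import *
st()
delta(s2w([-0.0405,0.001,0.176]),Rt())
snap('wrist','w2')
E
```

```text
t 2.7 tcp stand mm [-39.63   1.08 217.55] F [-0.57 -0.5   0.48] grip 85.19 rotErr deg [ 0.08 -0.03 -0.01]
shift mm [ 0.9 41.5  0.1] turn deg [ 0.08 -0.03 -0.01]
```

View pics/w2.png

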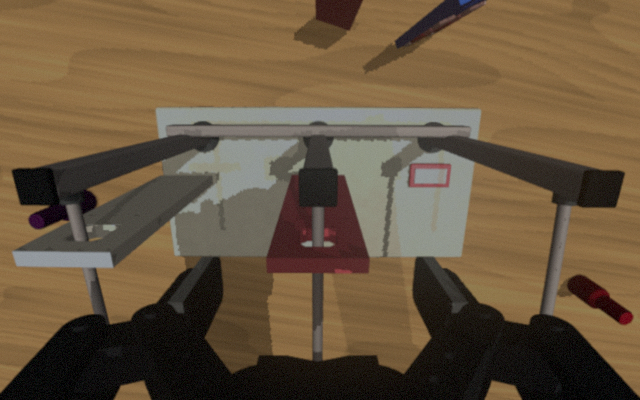

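drive_tool(series=[[1, 15, 0, 0, 0, 0, 85], [1, 30, 0, 0, 0, 0, 85], [1, 42, 0, 0, 0, 0, 85], [1, 42, 0, 0, 0, 0, 85], [1, 42, 0, 0, 0, 0, 70]], squeeze=30)

```text
clock: 3.25
tcp_pos: [0.5424, 0.0354, 0.1754]
orientation: [-0.187, 2.131, -2.128]
contact_force: [0.3, 0.2, -0.3]
grip_width: 0.0723
```

```bash
python3 - <<'E'
from h import *
st()
snap('side','s2')
a=cv2.imread('pics/s2.png')[125:305,235:395]; cv2.imwrite('pics/s2z.png',cv2.resize(a,None,fx=3.3,fy=3.3,interpolation=cv2.INTER_CUBIC))
E
```

```text
t 3.25 tcp stand mm [-40.45   1.35 175.4 ] F [ 0.28  0.19 -0.29] grip 72.34 rotErr deg [ 0.09 -0.02 -0.01]
```

View pics/s2z.png

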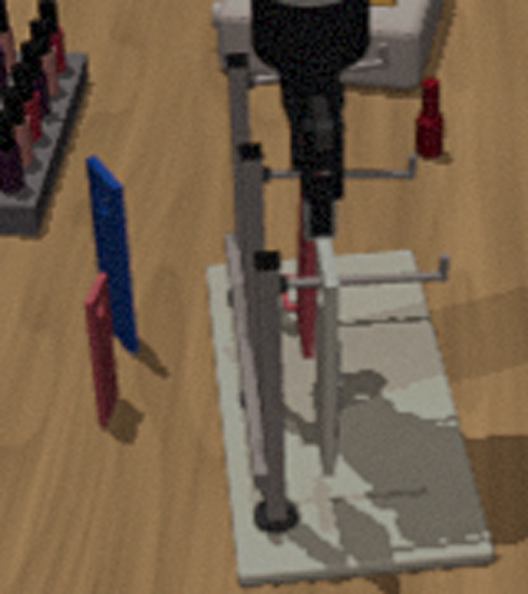

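Fingers straddle the board at the eye's height. Close gently.

drive_tool(series=[[0, 0, 0, 0, 0, 0, 60], [0, 0, 0, 0, 0, 0, 52], [0, 0, 0, 0, 0, 0, 48], [0, 0, 0, 0, 0, 0, 44], [0, 0, 0, 0, 0, 0, 40]], squeeze=30)

```text
clock: 3.8
tcp_pos: [0.5431, 0.0354, 0.1763]
orientation: [-0.185, 2.131, -2.127]
contact_force: [-0.0, -0.2, 2.8]
grip_width: 0.0475
```

drive_tool(series=[[0, 0, 0, 0, 0, 0, 40], [0, 0, 0, 0, 0, 0, 40], [0, 0, 0, 0, 0, 0, 40]])

```text
clock: 4.1
tcp_pos: [0.5431, 0.0354, 0.1763]
orientation: [-0.185, 2.131, -2.127]
contact_force: [-0.3, -0.6, 1.8]
grip_width: 0.0475
```

```bash
python3 - <<'E'
from h import *
st()
E
```

```text
t 4.1 tcp stand mm [-39.75   1.28 176.34] F [-0.35 -0.62  1.84] grip 47.54 rotErr deg [ 0.08 -0.03 -0.12]
```

drive_tool(series=[[0, -3, 0, 0, 0, 0, 40], [0, -6, 0, 0, 0, 0, 40], [0, -8, 0, 0, 0, 0, 40], [0, -8, 0, 0, 0, 0, 40]])

```text
clock: 4.5
tcp_pos: [0.5433, 0.0354, 0.1847]
orientation: [-0.184, 2.13, -2.127]
contact_force: [-1.1, -0.6, -0.5]
grip_width: 0.0474
```

```bash
python3 - <<'E'
from h import *
st()
snap('side','s3'); snap('wrist','w3')
a=cv2.imread('pics/s3.png')[125:305,235:395]; cv2.imwrite('pics/s3z.png',cv2.resize(a,None,fx=3.3,fy=3.3,interpolation=cv2.INTER_CUBIC))
E
```

```text
t 4.5 tcp stand mm [-39.61   1.28 184.65] F [-1.06 -0.55 -0.49] grip 47.41 rotErr deg [ 0.07 -0.03 -0.14]
```

View pics/s3z.png

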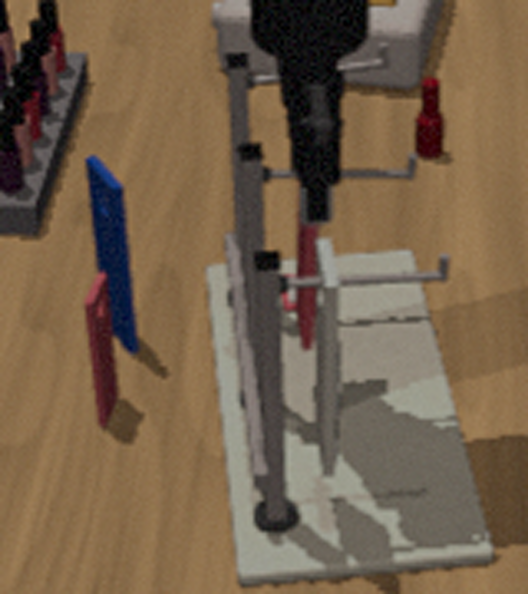

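View pics/w3.png

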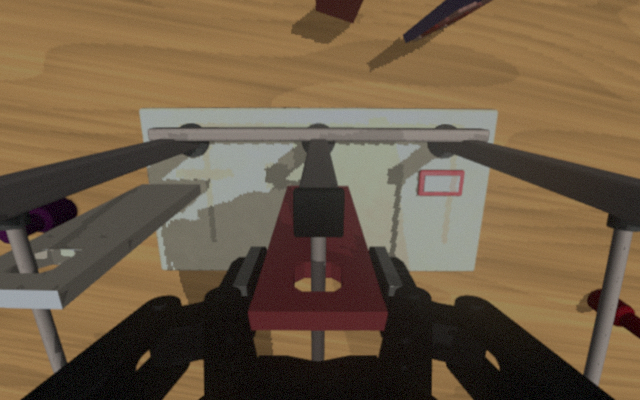

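drive_tool(series=[[10, 1, 0, 0, 0, 0, 40], [21, 2.5, 0, 0, 0, 0, 40], [32, 3.5, 0, 0, 0, 0, 40], [41, 4.5, 0, 0, 0, 0, 40], [46, 5.5, 0, 0, 0, 0, 40]])

```text
clock: 5.1
tcp_pos: [0.4965, 0.027, 0.1787]
orientation: [-0.185, 2.13, -2.128]
contact_force: [0.5, -0.3, -1.6]
grip_width: 0.0476
```

drive_tool(series=[[0, 0, 0, 0, 0, 0, 40]])

```text
clock: 5.2
tcp_pos: [0.4957, 0.0267, 0.1786]
orientation: [-0.185, 2.13, -2.129]
contact_force: [-0.3, -0.6, -1.1]
grip_width: 0.0476
```

```bash
python3 - <<'E'
from h import *
st()
snap('side','s4'); snap('wrist','w4');st()
a=cv2.imread('pics/s4.png')[125:305,235:395]; cv2.imwrite('pics/s4z.png',cv2.resize(a,None,fx=3.3,fy=3.3,interpolation=cv2.INTER_CUBIC))
E
```

```text
t 5.2 tcp stand mm [-87.98   0.96 178.64] F [-0.34 -0.59 -1.14] grip 47.62 rotErr deg [ 0.03 -0.04 -0.07]
t 5.3 tcp stand mm [-87.08   1.   178.81] F [ 0.26  0.37 -1.35] grip 47.88 rotErr deg [ 0.04 -0.05 -0.12]
```

View pics/s4z.png

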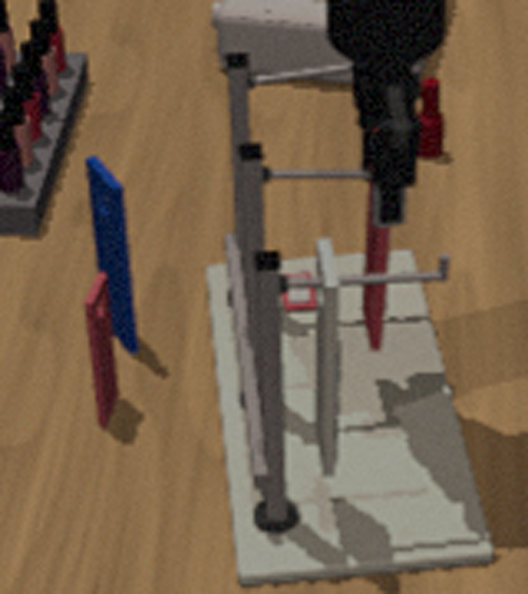

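View pics/w4.png

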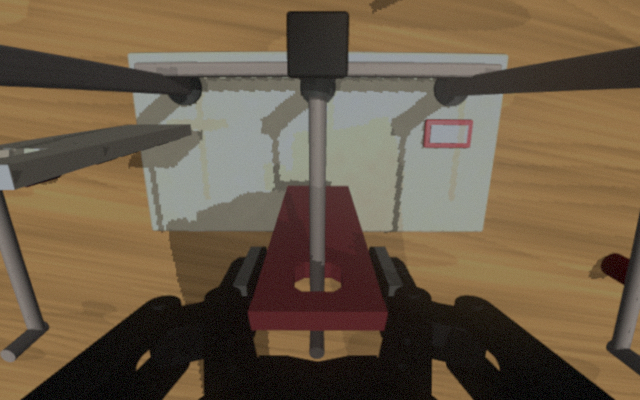

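drive_tool(series=[[0, -3, 0, 0, 0, 0, 40], [0, -5, 0, 0, 0, 0, 40], [0, -6, 0, 0, 0, 0, 40], [0, -6, 0, 0, 0, 0, 40]])

```text
clock: 5.7
tcp_pos: [0.4969, 0.027, 0.1851]
orientation: [-0.184, 2.13, -2.128]
contact_force: [-0.5, 0.0, -1.1]
grip_width: 0.0473
```

drive_tool(series=[[0, -0.5, 0, 0, 0, 0, 40], [0, -1, 0, 0, 0, 0, 40], [0, -1, 0, 0, 0, 0, 40]])

```text
clock: 6.0
tcp_pos: [0.4969, 0.027, 0.1861]
orientation: [-0.184, 2.13, -2.128]
contact_force: [-0.3, -0.2, -2.3]
grip_width: 0.0474
```

drive_tool(series=[[0, -0.4, 0, 0, 0, 0, 40], [0, -0.8, 0, 0, 0, 0, 40], [0, -0.8, 0, 0, 0, 0, 40]])

```text
clock: 6.3
tcp_pos: [0.4969, 0.027, 0.1869]
orientation: [-0.184, 2.13, -2.128]
contact_force: [0.8, 0.5, -1.7]
grip_width: 0.0474
```

```bash
python3 - <<'E'
from h import *
st()
E
```

```text
t 6.3 tcp stand mm [-86.73   1.09 186.92] F [ 0.8   0.52 -1.72] grip 47.39 rotErr deg [ 0.04 -0.04 -0.15]
```

drive_tool(series=[[0, -0.5, 0, 0, 0, 0, 40], [0, -1, 0, 0, 0, 0, 40], [0, -1, 0, 0, 0, 0, 40]])

```text
clock: 6.6
tcp_pos: [0.497, 0.027, 0.188]
orientation: [-0.184, 2.13, -2.128]
contact_force: [0.1, -0.1, -0.9]
grip_width: 0.0476
```

drive_tool(series=[[0, -0.4, 0, 0, 0, 0, 40], [0, -0.8, 0, 0, 0, 0, 40], [0, -0.8, 0, 0, 0, 0, 40]])

```text
clock: 6.9
tcp_pos: [0.4969, 0.027, 0.1886]
orientation: [-0.184, 2.13, -2.128]
contact_force: [1.6, -0.2, -2.7]
grip_width: 0.0473
```

drive_tool(series=[[0, -0.3, 0, 0, 0, 0, 40], [0, -0.6, 0, 0, 0, 0, 40], [0, -0.6, 0, 0, 0, 0, 40]])

```text
clock: 7.2
tcp_pos: [0.4968, 0.027, 0.1888]
orientation: [-0.184, 2.13, -2.128]
contact_force: [2.8, 0.3, -7.7]
grip_width: 0.0473
```

```bash
python3 - <<'E'
from h import *
st()
d=snap('side','s5'); st()
a=cv2.imread('pics/s5.png')[125:305,235:395]; cv2.imwrite('pics/s5z.png',cv2.resize(a,None,fx=3.3,fy=3.3,interpolation=cv2.INTER_CUBIC))
E
```

```text
t 7.2 tcp stand mm [-86.89   1.06 188.82] F [ 2.79  0.3  -7.71] grip 47.29 rotErr deg [ 0.06 -0.04 -0.13]
t 7.25 tcp stand mm [-86.89   1.07 188.86] F [ 2.57 -0.04 -8.13] grip 47.26 rotErr deg [ 0.06 -0.04 -0.13]
```

View pics/s5z.png

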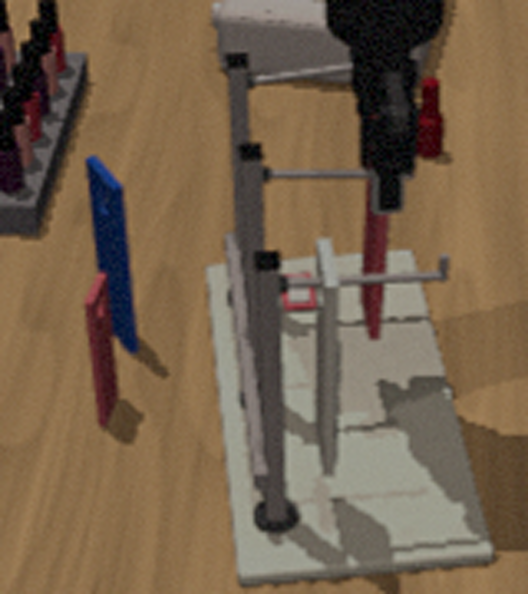

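drive_tool(series=[[0, 1.5, 0, 0, 0, 0, 40], [0, 3, 0, 0, 0, 0, 40], [0, 4.2, 0, 0, 0, 0, 40], [3, 4.2, 0, 0, 0, 0, 40], [6, 4.2, 0, 0, 0, 0, 40]])

```text
clock: 7.75
tcp_pos: [0.4906, 0.0259, 0.1847]
orientation: [-0.184, 2.13, -2.128]
contact_force: [0.5, -0.1, -1.2]
grip_width: 0.0477
```

drive_tool(series=[[1, 0, 0, 0, 0, 0, 40], [2, 0, 0, 0, 0, 0, 40], [3, 0, 0, 0, 0, 0, 40], [4, 0, 0, 0, 0, 0, 40], [5, 0, 0, 0, 0, 0, 40]])

```text
clock: 8.25
tcp_pos: [0.4857, 0.0251, 0.1847]
orientation: [-0.185, 2.13, -2.128]
contact_force: [0.9, -0.9, -0.5]
grip_width: 0.0474
```

```bash
python3 - <<'E'
from h import *
st()
d=snap('wrist','w6'); st()
E
```

```text
t 8.25 tcp stand mm [-98.15   1.13 184.71] F [ 0.89 -0.9  -0.48] grip 47.41 rotErr deg [ 0.06 -0.04 -0.13]
t 8.3 tcp stand mm [-98.32   1.12 184.68] F [ 0.51 -0.42 -0.23] grip 47.55 rotErr deg [ 0.06 -0.04 -0.12]
```

View pics/w6.png

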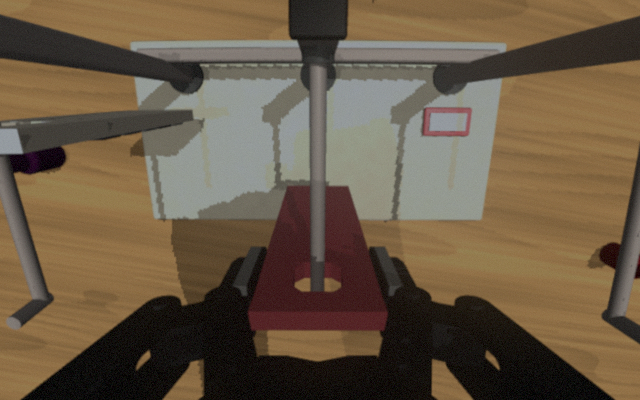

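drive_tool(series=[[1, 0, 0, 0, 0, 0, 40], [2, 0, 0, 0, 0, 0, 40], [3, 0, 0, 0, 0, 0, 40], [3.5, 0, 0, 0, 0, 0, 40]])

```text
clock: 8.7
tcp_pos: [0.4819, 0.0243, 0.1847]
orientation: [-0.185, 2.13, -2.128]
contact_force: [-0.4, 0.2, -0.8]
grip_width: 0.0475
```

drive_tool(series=[[1, 0, 0, 0, 0, 0, 40], [2, 0, 0, 0, 0, 0, 40], [3, 0, 0, 0, 0, 0, 40], [3.5, 0, 0, 0, 0, 0, 40]])

```text
clock: 9.1
tcp_pos: [0.4784, 0.0238, 0.1846]
orientation: [-0.185, 2.13, -2.128]
contact_force: [-0.3, -0.8, -0.4]
grip_width: 0.0475
```

drive_tool(series=[[1, 0, 0, 0, 0, 0, 40], [2, 0, 0, 0, 0, 0, 40], [3, 0, 0, 0, 0, 0, 40], [4, 0, 0, 0, 0, 0, 40]])

```text
clock: 9.5
tcp_pos: [0.4743, 0.023, 0.1846]
orientation: [-0.185, 2.13, -2.128]
contact_force: [0.1, -0.3, -0.5]
grip_width: 0.0474
```

drive_tool(series=[[1, 0, 0, 0, 0, 0, 40], [2, 0, 0, 0, 0, 0, 40], [3, 0, 0, 0, 0, 0, 40], [4, 0, 0, 0, 0, 0, 40]])

```text
clock: 9.9
tcp_pos: [0.4703, 0.0223, 0.1846]
orientation: [-0.185, 2.13, -2.128]
contact_force: [0.6, -0.4, -0.2]
grip_width: 0.0478
```

```bash
python3 - <<'E'
from h import *
st()
d=snap('wrist','w7'); snap('side','s7');st()
a=cv2.imread('pics/s7.png')[125:305,235:395]; cv2.imwrite('pics/s7z.png',cv2.resize(a,None,fx=3.3,fy=3.3,interpolation=cv2.INTER_CUBIC))
E
```

```text
t 9.9 tcp stand mm [-113.73    1.11  184.65] F [ 0.59 -0.42 -0.2 ] grip 47.75 rotErr deg [ 0.05 -0.04 -0.11]
t 10.0 tcp stand mm [-113.79    1.09  184.64] F [-0.15  0.01 -1.35] grip 47.37 rotErr deg [ 0.05 -0.04 -0.11]
```

View pics/w7.png

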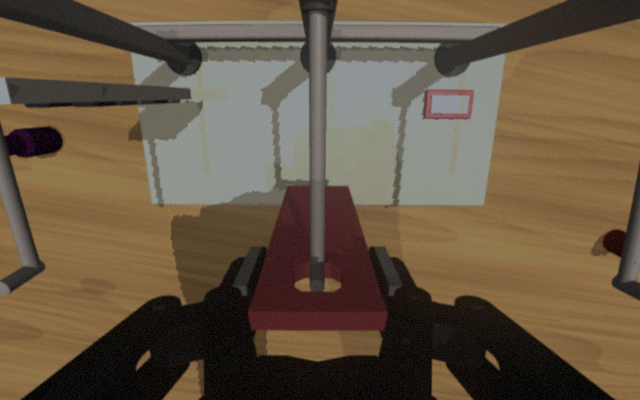

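View pics/s7z.png

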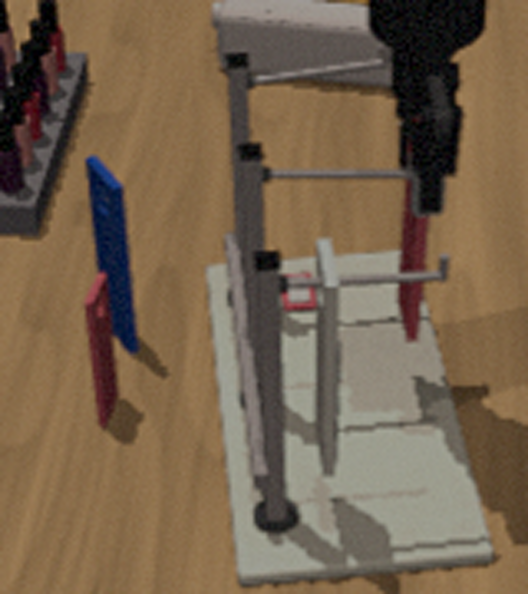

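drive_tool(series=[[1.5, 0, 0, 0, 0, 0, 40], [3, 0, 0, 0, 0, 0, 40], [4.5, 0, 0, 0, 0, 0, 40], [6, 0, 0, 0, 0, 0, 40]])

```text
clock: 10.4
tcp_pos: [0.4642, 0.0212, 0.1846]
orientation: [-0.185, 2.13, -2.128]
contact_force: [0.2, -0.3, -0.5]
grip_width: 0.0477
```

drive_tool(series=[[2, 0, 0, 0, 0, 0, 40], [4, 0, 0, 0, 0, 0, 40], [6, 0, 0, 0, 0, 0, 40], [8, 0, 0, 0, 0, 0, 40], [10, 0, 0, 0, 0, 0, 40]])

```text
clock: 10.9
tcp_pos: [0.4541, 0.0194, 0.1846]
orientation: [-0.185, 2.13, -2.128]
contact_force: [0.1, -0.5, -0.7]
grip_width: 0.0477
```

```bash
python3 - <<'E'
from h import *
st()
d=snap('wrist','w8'); snap('side','s8');st()
a=cv2.imread('pics/s8.png')[125:305,235:395]; cv2.imwrite('pics/s8z.png',cv2.resize(a,None,fx=3.3,fy=3.3,interpolation=cv2.INTER_CUBIC))
E
```

```text
t 10.9 tcp stand mm [-130.17    1.1   184.6 ] F [ 0.1  -0.5  -0.71] grip 47.69 rotErr deg [ 0.05 -0.04 -0.1 ]
t 11.0 tcp stand mm [-130.31    1.07  184.56] F [-0.04 -0.07 -1.38] grip 47.6 rotErr deg [ 0.04 -0.04 -0.09]
```

View pics/w8.png

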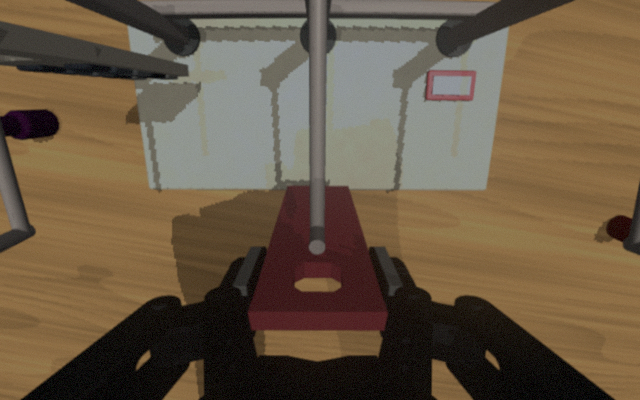

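View pics/s8z.png

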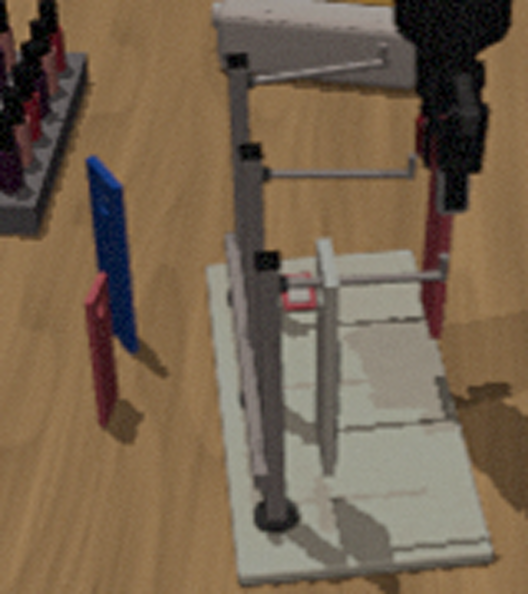

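```bash
python3 - <<'E'
import cv2
a=cv2.imread('pics/side0.png')
c1=cv2.resize(a[135:160,303:358],None,fx=12,fy=12,interpolation=cv2.INTER_CUBIC)
c2=cv2.resize(a[165:190,305:365],None,fx=12,fy=12,interpolation=cv2.INTER_CUBIC)
cv2.imwrite('pics/p1.png',c1);cv2.imwrite('pics/p2.png',c2)
E
```

```text
(no output)
```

View pics/p1.png

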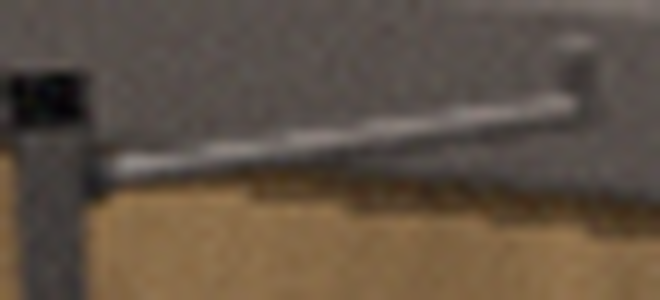

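View pics/p2.png

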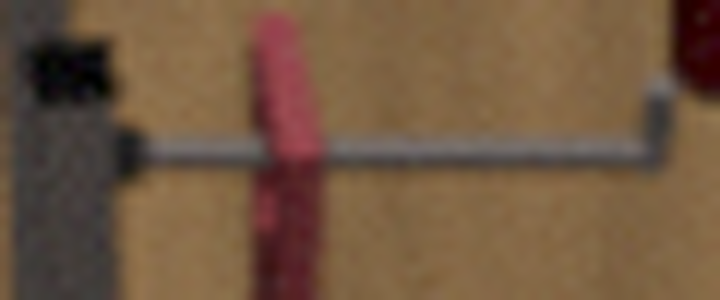

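```bash
python3 - <<'E'
from h import *
s=load('side0')
def pl(uv,y):
    o,v=ray(s,uv); n=RS[:,1]; c=n@S0+y
    return np.array([w2s(o+a*((c-n@o)/(n@a))) for a in v])
f=lambda L,o:(np.array(L,float)+.5)/12-.5+o
for nm,L,o,y in (('R',[(130,171),(345,137),(560,106),(580,36)],(303,135),-.12),('M',[(150,152),(640,153),(661,79)],(305,165),0.0007)):
    P=pl(f(L,o),y);print(nm,P.round(4)); 
    a,b=P[0],P[-2];sl=-(b[2]-a[2])/(b[0]-a[0]);print('slope up outward',sl,'root z',a[2]-sl*(-(a[0])-.007))
E
```

```text
R [[-0.0164 -0.12    0.2104]
 [-0.0594 -0.12    0.2147]
 [-0.1025 -0.12    0.2184]
 [-0.1063 -0.12    0.234 ]]
slope up outward 0.09224341143603591 root z 0.2095473804597148
M [[-0.0133  0.0007  0.2095]
 [-0.1038  0.0007  0.201 ]
 [-0.1074  0.0007  0.217 ]]
slope up outward -0.09315634593150734 root z 0.21006878178321634
```

drive_tool(series=[[2, -25, 0, 0, 0, 0, 40], [4, -60, 0, 0, 0, 0, 40], [4, -95, 0, 0, 0, 0, 40], [4, -130, 0, 0, 0, 0, 40], [4, -160, 0, 0, 0, 0, 40]])

```text
clock: 11.5
tcp_pos: [0.45, 0.0187, 0.3466]
orientation: [-0.184, 2.129, -2.128]
contact_force: [0.7, -1.2, -0.7]
grip_width: 0.0476
```

drive_tool(series=[[0, -12, 15, 0, 0, 0, 40], [0, -14, 45, 0, 0, 0, 40], [0, -14, 75, 0, 0, 0, 40], [0, -14, 100, 0, 0, 0, 40], [0, -14, 115, 0, 0, 0, 40]])

```text
clock: 12.0
tcp_pos: [0.4699, -0.0967, 0.3604]
orientation: [-0.182, 2.13, -2.13]
contact_force: [-0.0, 0.4, -1.7]
grip_width: 0.0474
```

drive_tool(series=[[0, 0, 0, 0, 0, 0, 40], [0, 0, 0, 0, 0, 0, 40]])

```text
clock: 12.2
tcp_pos: [0.4699, -0.096, 0.3602]
orientation: [-0.182, 2.131, -2.129]
contact_force: [0.1, -0.1, -1.9]
grip_width: 0.0475
```

```bash
python3 - <<'E'
from h import *
st()
delta(s2w([-0.1045,-0.119,0.357]),Rt())
d=snap('wrist','w9'); snap('side','s9');st()
a=cv2.imread('pics/s9.png')[75:275,235:435]; cv2.imwrite('pics/s9z.png',cv2.resize(a,None,fx=3,fy=3,interpolation=cv2.INTER_CUBIC))
E
```

```text
t 12.2 tcp stand mm [-134.87 -115.3   360.2 ] F [ 0.08 -0.14 -1.92] grip 47.5 rotErr deg [ 0.04 -0.16 -0.14]
shift mm [-30.4   3.3   3.6] turn deg [ 0.04 -0.16 -0.14]
t 12.3 tcp stand mm [-134.68 -114.48  360.4 ] F [ 0.56  0.47 -1.12] grip 47.56 rotErr deg [ 0.03 -0.04 -0.16]
```

View pics/w9.png

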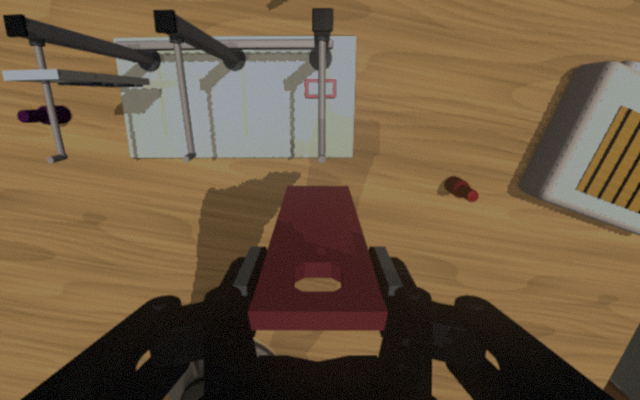

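View pics/s9z.png

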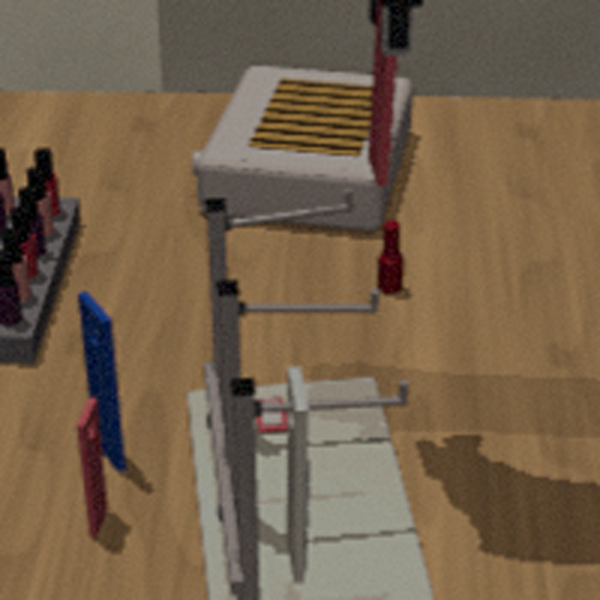

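```bash
python3 - <<'E'
from h import *
w=load('w9'); 
print([w2s(p).round(4) for p in onplane(w,[(323,158)],2,.234)],[w2s(p).round(4) for p in onplane(w,[(322.5,48)],2,.215)])
print('mid tip',[w2s(p).round(4) for p in onplane(w,[(190,157)],2,.2157)],'caps',[w2s(p).round(4) for p in onplane(w,[(322.5,20),(168,22),(15.5,25)],2,.227)])
# board top: TCP at photo -134.87,-115.3,360.2
for z in (.401,.404,.407):
    P=[w2s(p) for p in onplane(w,[(250,307),(386,307),(384,327),(252,327),(318,307)],2,z)]; print(z,np.array(P).round(4)[:,:2].tolist(),np.linalg.norm(P[0]-P[1]))
E
```

```text
[array([-0.1059, -0.1197,  0.234 ])] [array([-0.019 , -0.1194,  0.215 ])]
mid tip [array([-0.1075, -0.0023,  0.2157])] caps [array([-0.001 , -0.1192,  0.227 ]), array([-0.0011, -0.0005,  0.227 ]), array([0.0003, 0.1226, 0.227 ])]
0.401 [[-0.1332, -0.0905], [-0.1333, -0.1399], [-0.142, -0.1397], [-0.1419, -0.0907], [-0.1332, -0.1152]] 0.049415911271503694
0.404 [[-0.1311, -0.0912], [-0.1313, -0.1392], [-0.1397, -0.139], [-0.1395, -0.0914], [-0.1311, -0.1152]] 0.04797168050318262
0.407 [[-0.1291, -0.092], [-0.1292, -0.1385], [-0.1373, -0.1383], [-0.1372, -0.0921], [-0.1291, -0.1152]] 0.04652744973486156
```

drive_tool(series=[[-8, 0, 2, 0, 0, 0, 40], [-16, 0, 4, 0, 0, 0, 40], [-24, 0, 5, 0, 0, 0, 40], [-30, 0, 5, 0, 0, 0, 40], [-30, 3, 5, 0, 0, 0, 40]])

```text
clock: 12.8
tcp_pos: [0.5015, -0.0944, 0.3575]
orientation: [-0.184, 2.129, -2.127]
contact_force: [-0.1, 0.2, -1.1]
grip_width: 0.0477
```

drive_tool(series=[[0, 2.5, 0, 0, 0, 0, 40], [0, 5, 0, 0, 0, 0, 40], [0, 7, 0, 0, 0, 0, 40], [0, 8, 0, 0, 0, 0, 40], [0, 8, 0, 0, 0, 0, 40]])

```text
clock: 13.3
tcp_pos: [0.5013, -0.0945, 0.3494]
orientation: [-0.184, 2.129, -2.127]
contact_force: [0.0, 0.3, -1.2]
grip_width: 0.0478
```

```bash
python3 - <<'E'
from h import *
st()
d=snap('wrist','w10'); snap('side','s10');st()
a=cv2.imread('pics/s10.png')[75:275,235:435]; cv2.imwrite('pics/s10z.png',cv2.resize(a,None,fx=3,fy=3,interpolation=cv2.INTER_CUBIC))
E
```

```text
t 13.3 tcp stand mm [-103.67 -119.29  349.35] F [ 0.03  0.29 -1.18] grip 47.77 rotErr deg [ 0.05 -0.01 -0.18]
t 13.4 tcp stand mm [-103.48 -119.33  349.6 ] F [ 0.86 -0.71 -0.18] grip 47.54 rotErr deg [ 0.05 -0.01 -0.21]
```

View pics/w10.png

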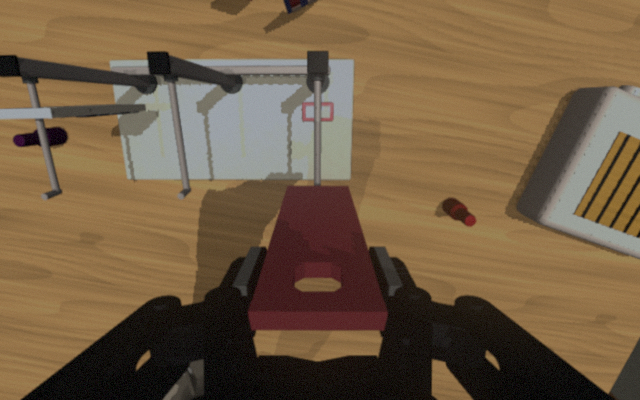

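View pics/s10z.png

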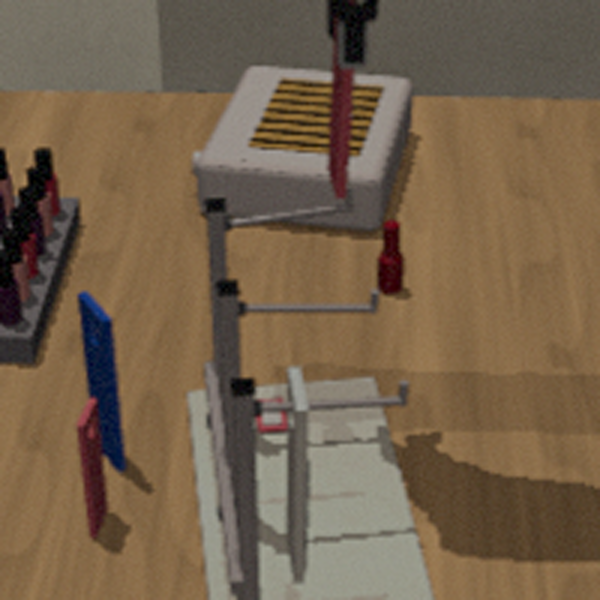

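```bash
python3 - <<'E'
from h import *
s=load('s10')
a=s['frame'][85:150,335:375]; cv2.imwrite('pics/s10y.png',cv2.resize(a,None,fx=9,fy=9,interpolation=cv2.INTER_CUBIC))
E
```

```text
(no output)
```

View pics/s10y.png

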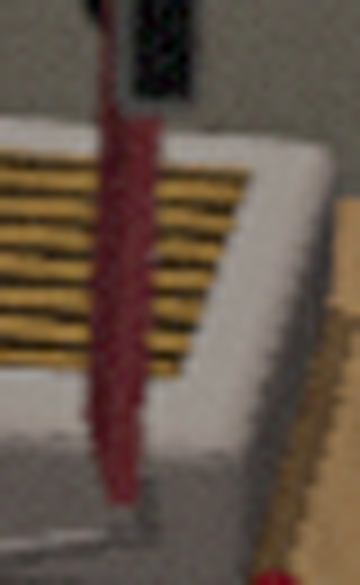

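drive_tool(series=[[0, 1, 0, 0, 0, 0, 40], [0, 2, 0, 0, 0, 0, 40], [0, 2.5, 0, 0, 0, 0, 40], [0, 2.5, 0, 0, 0, 0, 40]])

```text
clock: 13.8
tcp_pos: [0.5014, -0.0944, 0.347]
orientation: [-0.184, 2.129, -2.127]
contact_force: [0.0, 0.6, -1.7]
grip_width: 0.0473
```

drive_tool(series=[[0, 0.4, 0, 0, 0, 0, 40], [0, 0.8, 0, 0, 0, 0, 40], [0, 0.8, 0, 0, 0, 0, 40]])

```text
clock: 14.1
tcp_pos: [0.5014, -0.0944, 0.3461]
orientation: [-0.184, 2.129, -2.127]
contact_force: [-1.0, 0.3, -1.8]
grip_width: 0.0474
```

drive_tool(series=[[0, 0.4, 0, 0, 0, 0, 40], [0, 0.8, 0, 0, 0, 0, 40], [0, 0.8, 0, 0, 0, 0, 40]])

```text
clock: 14.4
tcp_pos: [0.5014, -0.0945, 0.3452]
orientation: [-0.184, 2.129, -2.127]
contact_force: [0.4, -0.5, -1.3]
grip_width: 0.0475
```

drive_tool(series=[[0, 0.4, 0, 0, 0, 0, 40], [0, 0.8, 0, 0, 0, 0, 40], [0, 0.8, 0, 0, 0, 0, 40]])

```text
clock: 14.7
tcp_pos: [0.5013, -0.0944, 0.3444]
orientation: [-0.184, 2.13, -2.127]
contact_force: [0.1, -0.2, -1.1]
grip_width: 0.0472
```

drive_tool(series=[[0, 0.4, 0, 0, 0, 0, 40], [0, 0.7, 0, 0, 0, 0, 40], [0, 0.7, 0, 0, 0, 0, 40]])

```text
clock: 15.0
tcp_pos: [0.5013, -0.0945, 0.3436]
orientation: [-0.184, 2.13, -2.127]
contact_force: [0.1, -0.4, -1.1]
grip_width: 0.0476
```

drive_tool(series=[[0, 0.3, 0, 0, 0, 0, 40], [0, 0.6, 0, 0, 0, 0, 40], [0, 0.6, 0, 0, 0, 0, 40]])

```text
clock: 15.3
tcp_pos: [0.5013, -0.0944, 0.3429]
orientation: [-0.184, 2.13, -2.127]
contact_force: [-1.0, -0.5, -0.7]
grip_width: 0.0478
```

drive_tool(series=[[0, 0.3, 0, 0, 0, 0, 40], [0, 0.6, 0, 0, 0, 0, 40], [0, 0.6, 0, 0, 0, 0, 40]])

```text
clock: 15.6
tcp_pos: [0.5013, -0.0944, 0.3423]
orientation: [-0.184, 2.13, -2.127]
contact_force: [-0.1, -0.2, -0.2]
grip_width: 0.0472
```

drive_tool(series=[[0, 0.3, 0, 0, 0, 0, 40], [0, 0.6, 0, 0, 0, 0, 40], [0, 0.6, 0, 0, 0, 0, 40]])

```text
clock: 15.9
tcp_pos: [0.5012, -0.0944, 0.3416]
orientation: [-0.184, 2.13, -2.127]
contact_force: [-0.1, 0.0, -1.7]
grip_width: 0.0476
```

```bash
python3 - <<'E'
from h import *
st()
s=snap('side','s11');st()
a=s['frame'][105:165,320:380]; cv2.imwrite('pics/s11y.png',cv2.resize(a,None,fx=10,fy=10,interpolation=cv2.INTER_CUBIC))
E
```

```text
t 15.9 tcp stand mm [-103.7  -119.24  341.65] F [-0.09  0.04 -1.73] grip 47.56 rotErr deg [ 0.06 -0.01 -0.16]
t 15.95 tcp stand mm [-103.69 -119.23  341.7 ] F [-0.   -0.38 -1.13] grip 47.38 rotErr deg [ 0.06 -0.   -0.16]
```

View pics/s11y.png

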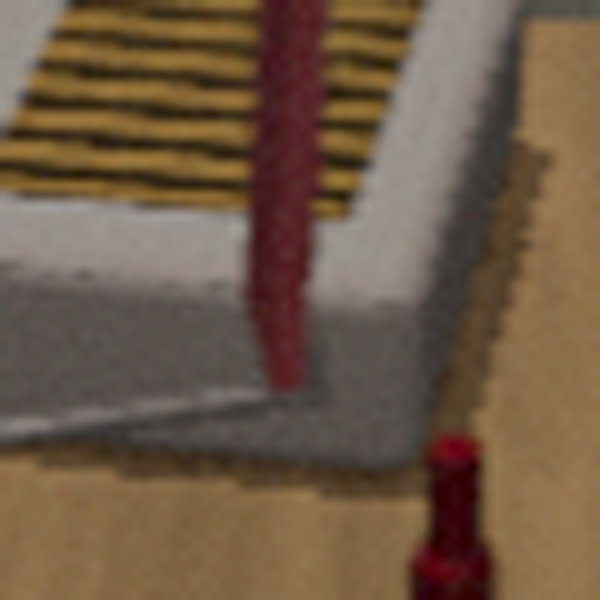

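```bash
python3 - <<'E'
from h import *
s=load('s11')
def pl(uv,y):
    o,v=ray(s,uv); n=RS[:,1]; c=n@S0+y
    return np.array([w2s(o+a*((c-n@o)/(n@a))) for a in v])
f=lambda L:(np.array(L,float)+.5)/10-.5+np.array([320,105])
print(pl(f([(270,388),(305,388),(255,150),(323,150),(270,0),(327,0)]),-.0955))
print(pl(f([(270,388),(305,388),(253,290)]),-.1435))
print('upturn right vis',pl(f([(325,335),(325,400)]),-.12))
E
```

```text
[[-0.0924 -0.0955  0.2333]
 [-0.1006 -0.0955  0.2326]
 [-0.0885 -0.0955  0.2955]
 [-0.1041 -0.0955  0.2944]
 [-0.0917 -0.0955  0.3325]
 [-0.1045 -0.0955  0.3316]]
[[-0.0996 -0.1435  0.2052]
 [-0.1083 -0.1435  0.2045]
 [-0.0953 -0.1435  0.2327]]
upturn right vis [[-0.1092 -0.12    0.2324]
 [-0.1094 -0.12    0.2146]]
```

```bash
python3 - <<'E'
from h import *
for nm in ('w4','w9','w10'):
    w=load(nm);f=w['frame'].astype(int)
    m=((f[:,:,2]>1.6*f[:,:,1])&(f[:,:,2]>40)).astype(np.uint8)
    m=cv2.morphologyEx(m,cv2.MORPH_OPEN,np.ones((3,3)))
    n,l,stt,c=cv2.connectedComponentsWithStats(m)
    i=[k for k in range(1,n) if stt[k][4]>3000]
    print(nm,[stt[k] for k in i])
w=load('w10')
a=w['frame'][175:335,235:400];cv2.imwrite('pics/w10y.png',cv2.resize(a,None,fx=3.6,fy=3.6,interpolation=cv2.INTER_CUBIC))
w=load('w9'); # ztop
for zt in (.402,.404,.406):
    T=[w2s(p) for p in onplane(w,[(250,307),(386,307)],2,zt)]
    B=[w2s(p) for p in onplane(w,[(288.5,187),(349.5,187)],2,zt-.155)]
    print(zt,np.linalg.norm(T[0]-T[1]),np.linalg.norm(B[0]-B[1]),'tilt',(B[0][0]-T[0][0])/.155, B[0][:2],B[1][:2])
E
```

```text
w4 [array([  248,   187,   140,   144, 12622], dtype=int32)]
w9 [array([  248,   186,   140,   145, 14413], dtype=int32)]
w10 [array([  248,   186,   140,   145, 14408], dtype=int32)]
0.402 0.04893450101539666 0.04918057778642834 tilt 0.034295291506047036 [-0.1272 -0.0918] [-0.1273 -0.1409]
0.404 0.04797168050318262 0.048797324977272044 tilt 0.0286550611920124 [-0.1267 -0.0919] [-0.1268 -0.1407]
0.406 0.04700885999096858 0.048414072168115725 tilt 0.02301483087797848 [-0.1262 -0.0921] [-0.1263 -0.1405]
```

View pics/w10y.png

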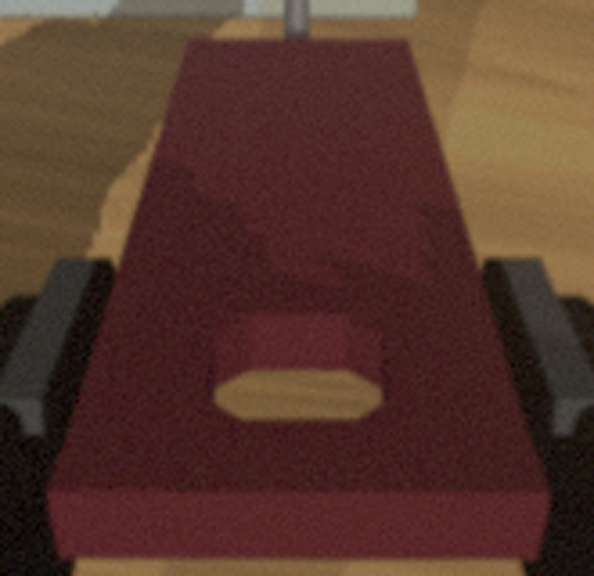

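drive_tool(series=[[0, -8, 0, 0, 0, 0, 40], [0, -14, 0, 0, 0, 0, 40], [-3, -16, 0, 0, 0, -2.5, 40], [-6, -16, 0, 0, 0, -5, 40], [-8, -16, 0, 0, 0, -7.2, 40]])

```text
clock: 16.45
tcp_pos: [0.5096, -0.0931, 0.3587]
orientation: [-0.326, 2.172, -2.194]
contact_force: [-0.5, -0.2, -0.4]
grip_width: 0.0471
```

drive_tool(series=[[0, 0, 0, 0, 0, 0, 40], [0, 0, 0, 0, 0, 0, 40]])

```text
clock: 16.65
tcp_pos: [0.51, -0.093, 0.3591]
orientation: [-0.325, 2.171, -2.193]
contact_force: [-0.6, 0.3, -1.4]
grip_width: 0.0476
```

```bash
python3 - <<'E'
from h import *
st()
s=snap('side','s12');w=snap('wrist','w12');st()
a=s['frame'][65:165,300:400]; cv2.imwrite('pics/s12y.png',cv2.resize(a,None,fx=6,fy=6,interpolation=cv2.INTER_CUBIC))
E
```

```text
t 16.65 tcp stand mm [ -94.83 -119.33  359.09] F [-0.55  0.29 -1.43] grip 47.56 rotErr deg [0.04 0.   6.97]
t 16.75 tcp stand mm [ -95.42 -119.51  359.07] F [-0.48 -0.02 -0.01] grip 47.31 rotErr deg [ 0.02 -0.04  6.99]
```

View pics/s12y.png

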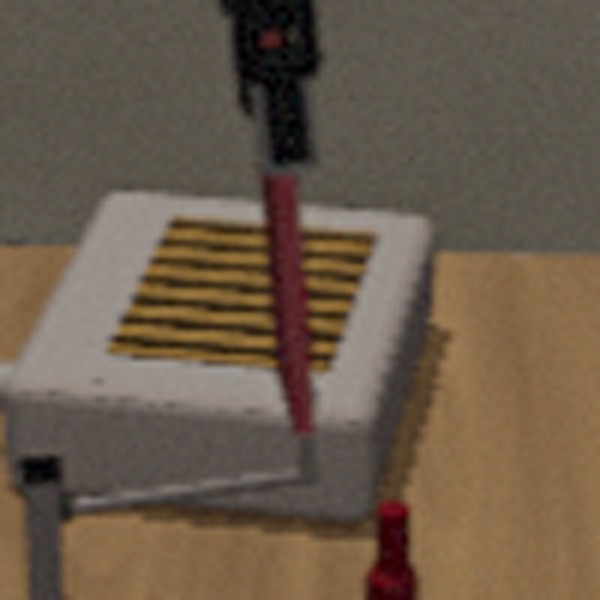

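View pics/w12.png

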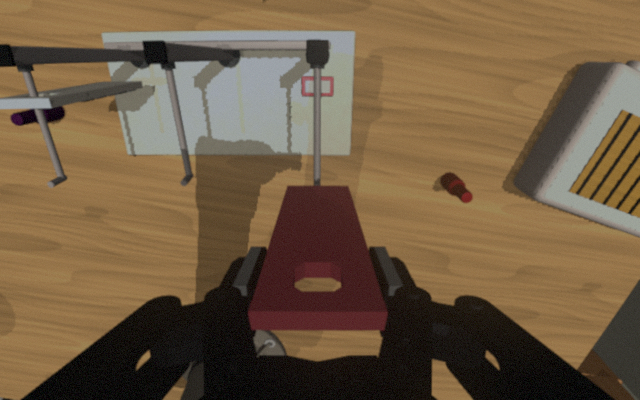

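```bash
python3 - <<'E'
from h import *
s=load('s12');w=load('w12')
def pl(uv,y):
    o,v=ray(s,uv); n=RS[:,1]; c=n@S0+y
    return np.array([w2s(o+a*((c-n@o)/(n@a))) for a in v])
f=lambda L:(np.array(L,float)+.5)/6-.5+np.array([300,65])
print(pl(f([(296,432),(313,432),(298,180)]),-.0955))
T=[w2s(p) for p in onplane(w,[(250,307),(386,307),(384,327)],2,.359+.022+.023)]
B=[w2s(p) for p in onplane(w,[(288.5,187),(349.5,187)],2,.359+.022-.132)]
print(np.array(T),np.array(B),'tilt',(B[0][0]-T[0][0])/.155)
print('tip',w2s(onplane(w,[(318,186)],2,.234)[0]),'right upturn side', pl(f([(306,437),(306,480),(316,440),(316,478)]),-.12))
E
```

```text
[[-0.0978 -0.0955  0.2508]
 [-0.1044 -0.0955  0.2503]
 [-0.0975 -0.0955  0.3562]]
[[-0.0845 -0.0959  0.404 ]
 [-0.0845 -0.1428  0.404 ]
 [-0.0937 -0.1429  0.404 ]] [[-0.1005 -0.0962  0.249 ]
 [-0.1005 -0.1448  0.249 ]] tilt -0.10335155619910909
tip [-0.1054 -0.1197  0.234 ] right upturn side [[-0.1056 -0.12    0.2344]
 [-0.1059 -0.12    0.2148]
 [-0.1097 -0.12    0.2327]
 [-0.1099 -0.12    0.2154]]
```

drive_tool(series=[[1, 3, 0, 0, 0, 0, 40], [1.5, 6, 0, 0, 0, 0, 40], [1.5, 9, 0, 0, 0, 0, 40], [1.5, 11, 0, 0, 0, 0, 40], [1.5, 12, 0, 0, 0, 0, 40]])

```text
clock: 17.25
tcp_pos: [0.5063, -0.0938, 0.347]
orientation: [-0.325, 2.172, -2.194]
contact_force: [0.5, 1.3, -2.0]
grip_width: 0.0474
```

drive_tool(series=[[0, 0.4, 0, 0, 0, 0, 40], [0, 0.8, 0, 0, 0, 0, 40], [0, 0.8, 0, 0, 0, 0, 40]])

```text
clock: 17.55
tcp_pos: [0.5063, -0.0938, 0.3462]
orientation: [-0.325, 2.172, -2.194]
contact_force: [0.6, -0.5, -1.4]
grip_width: 0.0474
```

drive_tool(series=[[0, 0.4, 0, 0, 0, 0, 40], [0, 0.8, 0, 0, 0, 0, 40], [0, 0.8, 0, 0, 0, 0, 40]])

```text
clock: 17.85
tcp_pos: [0.5062, -0.0938, 0.3454]
orientation: [-0.325, 2.172, -2.194]
contact_force: [-0.0, -0.2, -1.3]
grip_width: 0.0477
```

drive_tool(series=[[0, 0.3, 0, 0, 0, 0, 40], [0, 0.7, 0, 0, 0, 0, 40], [0, 0.7, 0, 0, 0, 0, 40]])

```text
clock: 18.15
tcp_pos: [0.5061, -0.0938, 0.3446]
orientation: [-0.326, 2.172, -2.194]
contact_force: [0.3, 0.2, -0.6]
grip_width: 0.0474
```

drive_tool(series=[[0, 0.3, 0, 0, 0, 0, 40], [0, 0.6, 0, 0, 0, 0, 40], [0, 0.6, 0, 0, 0, 0, 40]])

```text
clock: 18.45
tcp_pos: [0.506, -0.0938, 0.344]
orientation: [-0.326, 2.172, -2.194]
contact_force: [-0.1, 0.6, -0.2]
grip_width: 0.0477
```

drive_tool(series=[[0, 0.3, 0, 0, 0, 0, 40], [0, 0.6, 0, 0, 0, 0, 40], [0, 0.6, 0, 0, 0, 0, 40]])

```text
clock: 18.75
tcp_pos: [0.5059, -0.0938, 0.3434]
orientation: [-0.326, 2.172, -2.194]
contact_force: [-0.2, -0.3, -1.2]
grip_width: 0.0476
```

drive_tool(series=[[0, 0.3, 0, 0, 0, 0, 40], [0, 0.6, 0, 0, 0, 0, 40], [0, 0.6, 0, 0, 0, 0, 40]])

```text
clock: 19.05
tcp_pos: [0.5058, -0.0938, 0.3427]
orientation: [-0.326, 2.172, -2.194]
contact_force: [0.5, 0.4, -0.2]
grip_width: 0.0478
```

drive_tool(series=[[0, 0.3, 0, 0, 0, 0, 40], [0, 0.6, 0, 0, 0, 0, 40], [0, 0.6, 0, 0, 0, 0, 40]])

```text
clock: 19.35
tcp_pos: [0.5058, -0.0938, 0.3424]
orientation: [-0.325, 2.172, -2.194]
contact_force: [-0.1, 0.3, 0.4]
grip_width: 0.0475
```

drive_tool(series=[[0, 0.3, 0, 0, 0, 0, 40], [0, 0.6, 0, 0, 0, 0, 40], [0, 0.6, 0, 0, 0, 0, 40]])

```text
clock: 19.65
tcp_pos: [0.5059, -0.0938, 0.3422]
orientation: [-0.324, 2.171, -2.194]
contact_force: [-1.2, -0.1, 4.6]
grip_width: 0.0477
```

```bash
python3 - <<'E'
from h import *
st()
s=snap('side','s13');w=snap('wrist','w13');st()
a=s['frame'][90:170,310:390]; cv2.imwrite('pics/s13y.png',cv2.resize(a,None,fx=7.5,fy=7.5,interpolation=cv2.INTER_CUBIC))
a=w['frame'][140:240,270:370]; cv2.imwrite('pics/w13y.png',cv2.resize(a,None,fx=5,fy=5,interpolation=cv2.INTER_CUBIC))
E
```

```text
t 19.65 tcp stand mm [ -98.98 -119.45  342.24] F [-1.23 -0.13  4.57] grip 47.74 rotErr deg [ 0.01 -0.04  6.97]
t 19.75 tcp stand mm [ -98.98 -119.48  342.22] F [-0.99  0.42  5.46] grip 47.3 rotErr deg [ 0.01 -0.04  6.97]
```

View pics/s13y.png

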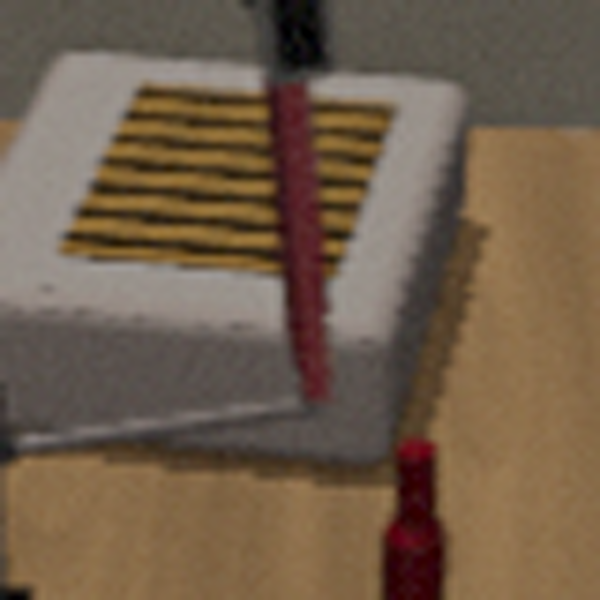

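View pics/w13y.png

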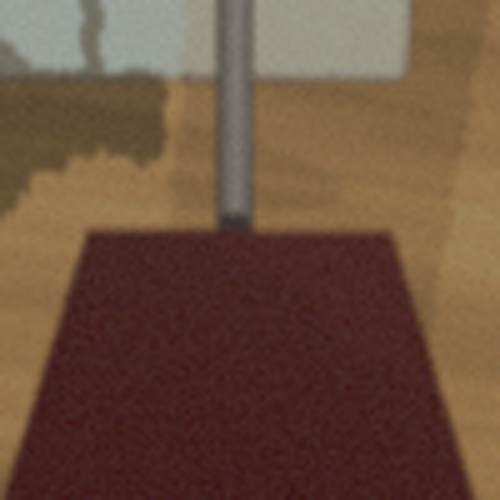

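drive_tool(series=[[0, -4, 0, 0, 0, 0, 40], [8, -8, 0, 0, 0, 0, 40], [20, -8, 0, 0, 0, 0, 40], [32, -8, 0, 0, 0, 0, 40], [40, -8, 0, 0, 0, 0, 40]])

```text
clock: 20.25
tcp_pos: [0.4662, -0.101, 0.3551]
orientation: [-0.324, 2.171, -2.195]
contact_force: [-0.1, 1.3, -1.2]
grip_width: 0.0473
```

```bash
python3 - <<'E'
from h import *
st()
delta(s2w([-0.1422,-0.1195,0.2048]),Rt(0.122))
E
```

```text
t 20.25 tcp stand mm [-139.35 -119.61  355.11] F [-0.12  1.26 -1.2 ] grip 47.33 rotErr deg [-0.01 -0.08  6.99]
shift mm [-15.5 149.5  -0.1] turn deg [-0.   -0.08  0.  ]
```

drive_tool(series=[[0, 25, 0, 0, 0, 0, 40], [-3, 55, 0, 0, 0, 0, 40], [-6, 85, 0, 0, 0, 0, 40], [-9, 115, 0, 0, 0, 0, 40], [-12, 140, 0, 0, 0, 0, 40]])

```text
clock: 20.75
tcp_pos: [0.4599, -0.1023, 0.2134]
orientation: [-0.325, 2.172, -2.196]
contact_force: [0.7, -0.2, -1.2]
grip_width: 0.0474
```

drive_tool(series=[[0, 0, 0, 0, 0, 0, 40], [0, 0, 0, 0, 0, 0, 40]])

```text
clock: 20.95
tcp_pos: [0.4594, -0.1025, 0.2137]
orientation: [-0.325, 2.172, -2.196]
contact_force: [0.2, 0.8, 0.4]
grip_width: 0.0473
```

```bash
python3 - <<'E'
from h import *
st()
delta(s2w([-0.1422,-0.1195,0.2048]),Rt(0.122))
E
```

```text
t 20.95 tcp stand mm [-146.31 -119.83  213.74] F [0.22 0.83 0.44] grip 47.3 rotErr deg [-0.   -0.12  7.08]
shift mm [-5.2  8.4 -0.3] turn deg [ 0.   -0.12  0.09]
```

drive_tool(series=[[-2, 4, -0.3, 0, 0, 0, 40], [-5, 8.4, -0.3, 0, 0, 0, 40], [-5, 8.4, -0.3, 0, 0, 0, 40], [-5, 8.4, -0.3, 0, 0, 0, 40]])

```text
clock: 21.35
tcp_pos: [0.4635, -0.1014, 0.2051]
orientation: [-0.325, 2.172, -2.196]
contact_force: [0.9, -0.8, -0.5]
grip_width: 0.0474
```

```bash
python3 - <<'E'
from h import *
st()
delta(s2w([-0.1422,-0.1195,0.2048]),Rt(0.122))
s=snap('side','s14');w=snap('wrist','w14');st()
a=s['frame'][90:190,310:410]; cv2.imwrite('pics/s14y.png',cv2.resize(a,None,fx=6,fy=6,interpolation=cv2.INTER_CUBIC))
E
```

```text
t 21.35 tcp stand mm [-142.12 -119.54  205.06] F [ 0.92 -0.81 -0.52] grip 47.38 rotErr deg [-0.01 -0.11  7.06]
shift mm [ 0.   0.3 -0. ] turn deg [-0.   -0.11  0.07]
t 21.45 tcp stand mm [-142.23 -119.57  205.03] F [-0.6  -0.37 -1.34] grip 47.71 rotErr deg [-0.01 -0.12  7.06]
```

View pics/s14y.png

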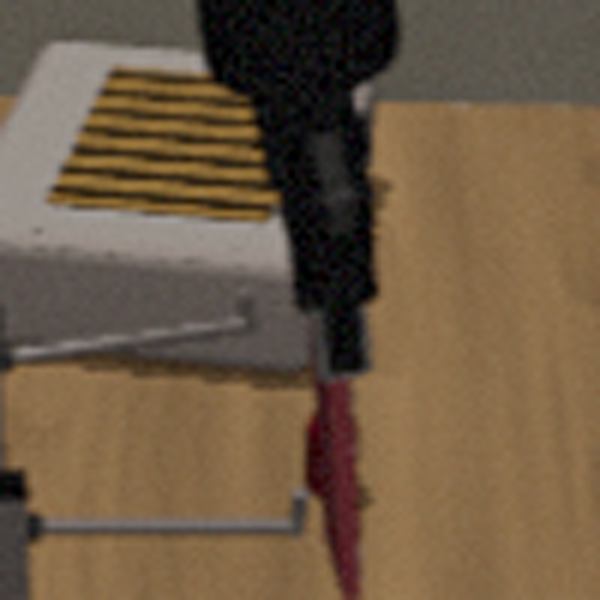

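View pics/w14.png

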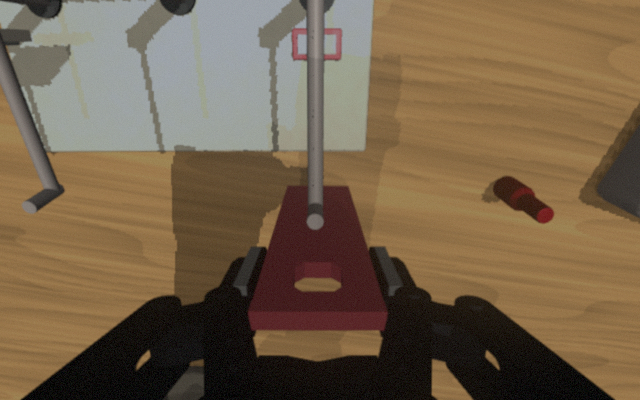

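drive_tool(series=[[-4, 0.1, 0, 0, 0, 0, 40], [-8, 0, 0, 0, 0, 0, 40], [-12, -0.1, 0, 0, 0, 0, 40], [-15, -0.2, 0, 0, 0, 0, 40], [-17, -0.3, 0, 0, 0, 0, 40]])

```text
clock: 21.95
tcp_pos: [0.4804, -0.0984, 0.2032]
orientation: [-0.325, 2.172, -2.196]
contact_force: [-0.2, 0.8, -0.8]
grip_width: 0.048
```

drive_tool(series=[[-1, 0, 0, 0, 0, 0, 40], [-2, -0.1, 0, 0, 0, 0, 40], [-2.5, -0.1, 0, 0, 0, 0, 40], [-3, -0.1, 0, 0, 0, 0, 40]])

```text
clock: 22.35
tcp_pos: [0.4833, -0.0979, 0.2029]
orientation: [-0.325, 2.172, -2.196]
contact_force: [1.3, -0.0, 0.0]
grip_width: 0.0478
```

```bash
python3 - <<'E'
from h import *
st()
w=snap('wrist','w15');st()
E
```

```text
t 22.35 tcp stand mm [-121.97 -119.53  202.87] F [ 1.3  -0.04  0.02] grip 47.76 rotErr deg [-0.   -0.11  7.07]
t 22.4 tcp stand mm [-121.89 -119.53  202.89] F [ 0.1   0.06 -1.08] grip 47.66 rotErr deg [-0.01 -0.1   7.06]
```

View pics/w15.png

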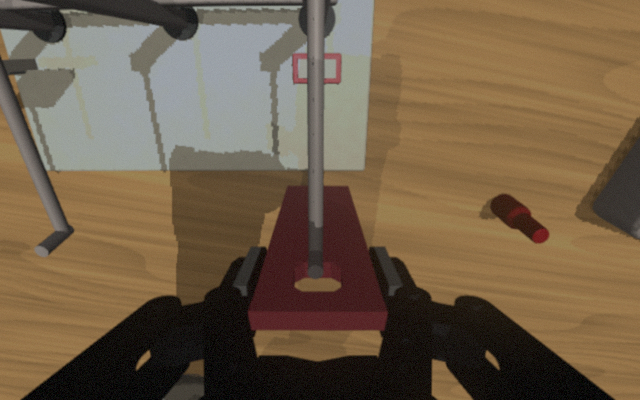

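drive_tool(series=[[-0.7, 0, 0, 0, 0, 0, 40], [-1.4, 0, 0, 0, 0, 0, 40], [-2, -0.1, 0, 0, 0, 0, 40]])

```text
clock: 22.7
tcp_pos: [0.4854, -0.0976, 0.2027]
orientation: [-0.325, 2.172, -2.196]
contact_force: [-0.0, 0.2, -1.4]
grip_width: 0.0478
```

drive_tool(series=[[-0.7, 0, 0, 0, 0, 0, 40], [-1.4, 0, 0, 0, 0, 0, 40], [-2, -0.1, 0, 0, 0, 0, 40]])

```text
clock: 23.0
tcp_pos: [0.4874, -0.0972, 0.2026]
orientation: [-0.325, 2.172, -2.196]
contact_force: [0.3, -0.6, -0.6]
grip_width: 0.0472
```

drive_tool(series=[[-0.7, 0, 0, 0, 0, 0, 40], [-1.4, 0, 0, 0, 0, 0, 40], [-2, -0.1, 0, 0, 0, 0, 40]])

```text
clock: 23.3
tcp_pos: [0.4894, -0.0968, 0.2024]
orientation: [-0.325, 2.172, -2.196]
contact_force: [-0.4, -0.0, -1.0]
grip_width: 0.0477
```

drive_tool(series=[[-0.7, 0, 0, 0, 0, 0, 40], [-1.4, 0, 0, 0, 0, 0, 40], [-2, -0.1, 0, 0, 0, 0, 40]])

```text
clock: 23.6
tcp_pos: [0.4914, -0.0965, 0.2023]
orientation: [-0.325, 2.172, -2.196]
contact_force: [0.1, 0.5, -1.4]
grip_width: 0.0474
```

```bash
python3 - <<'E'
from h import *
st()
w=snap('wrist','w16');st()
E
```

```text
t 23.6 tcp stand mm [-113.7  -119.54  202.25] F [ 0.06  0.49 -1.35] grip 47.43 rotErr deg [-0.   -0.11  7.06]
t 23.65 tcp stand mm [-113.6  -119.53  202.25] F [-0.12  0.64 -0.11] grip 47.39 rotErr deg [-0.   -0.1   7.06]
```

View pics/w16.png

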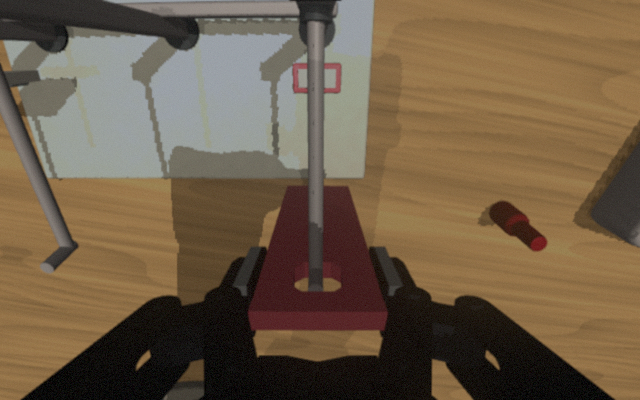

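drive_tool(series=[[-0.8, 0, 0, 0, 0, 0, 40], [-1.6, 0, 0, 0, 0, 0, 40], [-2.4, 0, 0, 0, 0, 0, 40], [-3, 0, 0, 0, 0, 0, 40]])

```text
clock: 24.05
tcp_pos: [0.4946, -0.0959, 0.2019]
orientation: [-0.325, 2.172, -2.196]
contact_force: [0.8, 0.8, -0.5]
grip_width: 0.0474
```

drive_tool(series=[[-0.8, 0, 0, 0, 0, 0, 40], [-1.6, 0, 0, 0, 0, 0, 40], [-2.4, 0, 0, 0, 0, 0, 40], [-3, 0, 0, 0, 0, 0, 40]])

```text
clock: 24.45
tcp_pos: [0.4976, -0.0954, 0.2015]
orientation: [-0.325, 2.172, -2.196]
contact_force: [0.3, -0.4, -1.4]
grip_width: 0.0474
```

drive_tool(series=[[-0.8, 0, 0, 0, 0, 0, 40], [-1.6, 0, 0, 0, 0, 0, 40], [-2.4, 0, 0, 0, 0, 0, 40], [-3, 0, 0, 0, 0, 0, 40]])

```text
clock: 24.85
tcp_pos: [0.5006, -0.0948, 0.2011]
orientation: [-0.325, 2.172, -2.196]
contact_force: [0.4, 0.4, -0.4]
grip_width: 0.0472
```

drive_tool(series=[[-0.8, 0, 0, 0, 0, 0, 40], [-1.6, 0, 0, 0, 0, 0, 40], [-2.4, 0, 0, 0, 0, 0, 40], [-3, 0, 0, 0, 0, 0, 40]])

```text
clock: 25.25
tcp_pos: [0.5036, -0.0943, 0.2007]
orientation: [-0.325, 2.172, -2.196]
contact_force: [-0.3, 0.2, -0.5]
grip_width: 0.0473
```

```bash
python3 - <<'E'
from h import *
st()
w=snap('wrist','w17');s=snap('side','s17');st()
a=s['frame'][90:190,310:410]; cv2.imwrite('pics/s17y.png',cv2.resize(a,None,fx=6,fy=6,interpolation=cv2.INTER_CUBIC))
E
```

```text
t 25.25 tcp stand mm [-101.38 -119.52  200.74] F [-0.28  0.19 -0.45] grip 47.26 rotErr deg [ 0.   -0.1   7.05]
t 25.35 tcp stand mm [-101.37 -119.52  200.73] F [-0.08  0.58 -0.29] grip 47.69 rotErr deg [ 0.   -0.1   7.05]
```

View pics/w17.png

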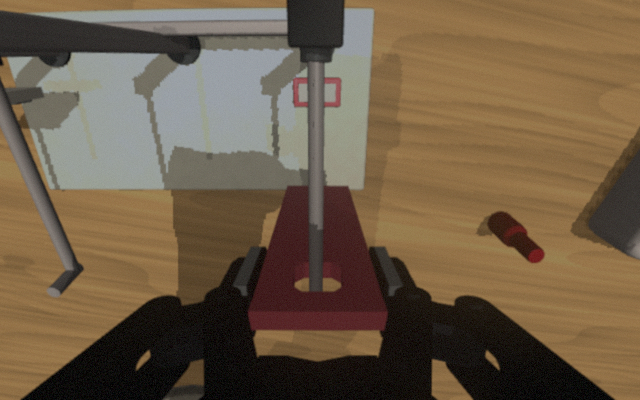

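View pics/s17y.png

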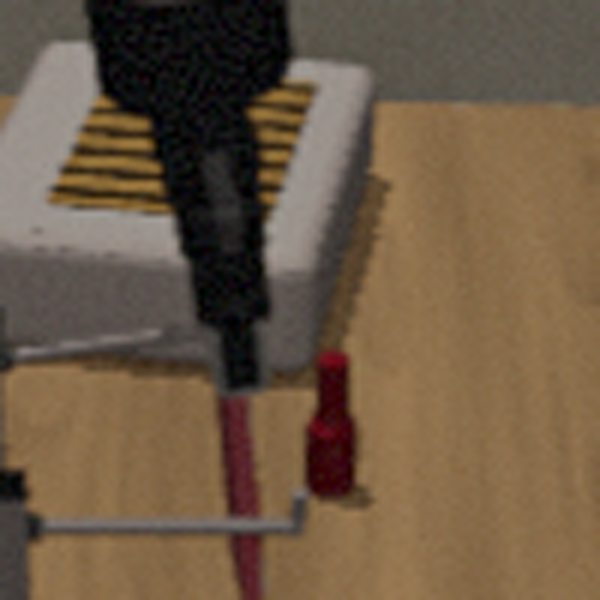

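drive_tool(series=[[-1.2, 0, 0, 0, 0, 0, 40], [-2.4, 0, 0, 0, 0, 0, 40], [-3.6, 0, 0, 0, 0, 0, 40], [-4.8, 0, 0, 0, 0, 0, 40], [-6, 0, 0, 0, 0, 0, 40]])

```text
clock: 25.85
tcp_pos: [0.5096, -0.0932, 0.2]
orientation: [-0.325, 2.172, -2.196]
contact_force: [0.1, 0.3, -0.9]
grip_width: 0.0473
```

drive_tool(series=[[-1.2, 0, 0, 0, 0, 0, 40], [-2.4, 0, 0, 0, 0, 0, 40], [-3.6, 0, 0, 0, 0, 0, 40], [-4.8, 0, 0, 0, 0, 0, 40], [-6, 0, 0, 0, 0, 0, 40]])

```text
clock: 26.35
tcp_pos: [0.5155, -0.0922, 0.1992]
orientation: [-0.325, 2.172, -2.196]
contact_force: [-0.6, -0.1, -1.1]
grip_width: 0.0475
```

drive_tool(series=[[0, 1.5, 0, 0, 0, 0, 40], [0, 3, 0, 0, 0, 0, 40], [0, 4.5, 0, 0, 0, 0, 40], [0, 5.5, 0, 0, 0, 0, 40], [0, 5.5, 0, 0, 0, 0, 40]])

```text
clock: 26.85
tcp_pos: [0.5147, -0.0923, 0.1936]
orientation: [-0.325, 2.172, -2.196]
contact_force: [0.3, -0.2, -1.5]
grip_width: 0.0471
```

```bash
python3 - <<'E'
from h import *
st()
E
```

```text
t 26.85 tcp stand mm [ -90.11 -119.5   193.57] F [ 0.27 -0.22 -1.47] grip 47.12 rotErr deg [ 0.01 -0.1   7.07]
```

```bash
python3 - <<'E'
from h import *
delta(s2w([-0.060,-0.1195,0.1915]),Rt(0.075))
delta(s2w([-0.030,-0.1195,0.1888]),Rt(0.03))
E
```

```text
shift mm [-30.1  -1.7  -0. ] turn deg [ 0.01 -0.1   2.78]
shift mm [-60.2  -2.7  -0.1] turn deg [ 0.01 -0.1   5.36]
```

drive_tool(series=[[-6, -0.3, 0, 0, 0, 0.5, 40], [-12, -0.6, 0, 0, 0, 1.1, 40], [-18, -1, 0, 0, 0, 1.7, 40], [-24, -1.3, 0, 0, 0, 2.3, 40], [-30, -1.7, 0, 0, 0, 2.8, 40]])

```text
clock: 27.35
tcp_pos: [0.5448, -0.087, 0.1915]
orientation: [-0.268, 2.156, -2.17]
contact_force: [0.3, 0.1, -1.1]
grip_width: 0.0475
```

```bash
python3 - <<'E'
from h import *
st()
delta(s2w([-0.030,-0.1195,0.1888]),Rt(0.03))
E
```

```text
t 27.35 tcp stand mm [ -59.54 -119.55  191.55] F [ 0.3   0.07 -1.06] grip 47.45 rotErr deg [ 0.01 -0.1   4.22]
shift mm [-29.7   0.6  -0.1] turn deg [ 0.01 -0.1   2.5 ]
```

drive_tool(series=[[-6, 0.1, 0, 0, 0, 0.5, 40], [-12, 0.2, 0, 0, 0, 1, 40], [-18, 0.3, 0, 0, 0, 1.5, 40], [-24, 0.5, 0, 0, 0, 2, 40], [-29.5, 0.6, 0, 0, 0, 2.5, 40]])

```text
clock: 27.85
tcp_pos: [0.5742, -0.0819, 0.1887]
orientation: [-0.219, 2.141, -2.146]
contact_force: [0.2, -0.2, -0.3]
grip_width: 0.0475
```

drive_tool(series=[[0, 0, 0, 0, 0, 0, 40]])

```text
clock: 27.95
tcp_pos: [0.5747, -0.0816, 0.1886]
orientation: [-0.218, 2.141, -2.146]
contact_force: [0.1, 0.3, -0.4]
grip_width: 0.0472
```

```bash
python3 - <<'E'
from h import *
st()
w=snap('wrist','w18');s=snap('side','s18');st()
a=s['frame'][90:190,270:370]; cv2.imwrite('pics/s18y.png',cv2.resize(a,None,fx=6,fy=6,interpolation=cv2.INTER_CUBIC))
E
```

```text
t 27.95 tcp stand mm [ -29.16 -119.49  188.61] F [ 0.13  0.3  -0.44] grip 47.17 rotErr deg [ 0.02 -0.09  1.65]
t 28.05 tcp stand mm [ -29.73 -119.54  188.58] F [ 0.22  0.02 -0.95] grip 47.57 rotErr deg [ 0.01 -0.09  1.7 ]
```

View pics/w18.png

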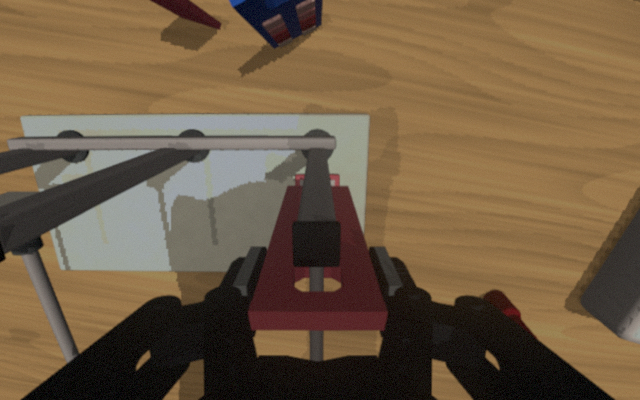

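View pics/s18y.png

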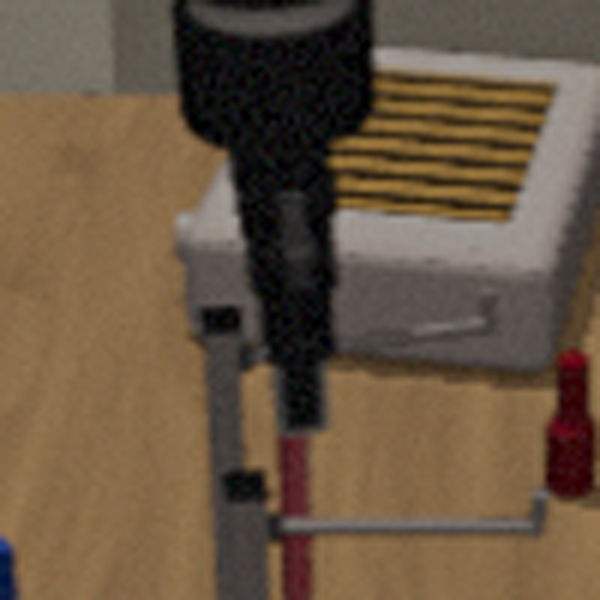

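drive_tool(series=[[-3, 0, 0, 0, 0, 0, 40], [-6, 0, 0, 0, 0, 0, 40], [-9, 0.5, 0, 0, 0, 0, 40], [-11, 1, 0, 0, 0, 0, 40], [-12, 1, 0, 0, 0, 0, 40]])

```text
clock: 28.55
tcp_pos: [0.5861, -0.0796, 0.1871]
orientation: [-0.219, 2.141, -2.146]
contact_force: [0.1, -0.0, -0.8]
grip_width: 0.0474
```

drive_tool(series=[[-0.8, 0, 0, 0, 0, 0, 40], [-1.6, 0, 0, 0, 0, 0, 40], [-2.4, 0, 0, 0, 0, 0, 40], [-3, 0, 0, 0, 0, 0, 40]])

```text
clock: 28.95
tcp_pos: [0.589, -0.0791, 0.187]
orientation: [-0.219, 2.141, -2.146]
contact_force: [-1.1, 0.4, -0.3]
grip_width: 0.0476
```

```bash
python3 - <<'E'
from h import *
st()
w=snap('wrist','w19');s=snap('side','s19');st()
a=s['frame'][90:250,260:380]; cv2.imwrite('pics/s19y.png',cv2.resize(a,None,fx=3.7,fy=3.7,interpolation=cv2.INTER_CUBIC))
T=[w2s(p) for p in onplane(w,[(250,307),(386,307),(384,327)],2,.1886+.022+.023)]
B=[w2s(p) for p in onplane(w,[(288.5,187),(349.5,187)],2,.1886+.022-.132)]
print(T,B)
E
```

```text
t 28.95 tcp stand mm [ -14.63 -119.49  186.95] F [-1.07  0.45 -0.34] grip 47.57 rotErr deg [ 0.02 -0.09  1.73]
t 29.05 tcp stand mm [ -14.73 -119.53  186.94] F [-0.47 -0.69 -1.38] grip 47.44 rotErr deg [ 0.02 -0.09  1.73]
[array([-0.0074, -0.0962,  0.2336]), array([-0.0074, -0.1427,  0.2336]), array([-0.0158, -0.1426,  0.2336])] [array([-0.0093, -0.0965,  0.0786]), array([-0.0094, -0.1447,  0.0786])]
```

View pics/w19.png

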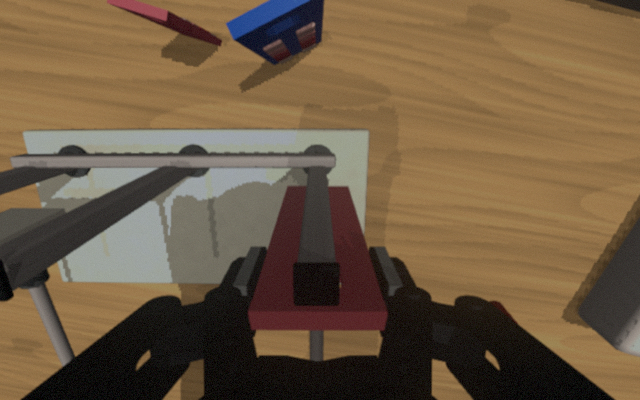

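View pics/s19y.png

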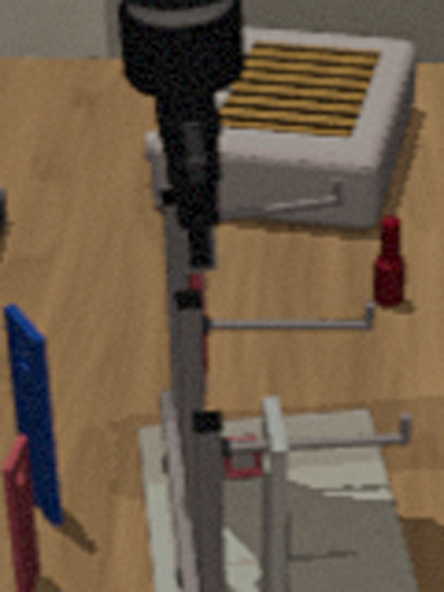

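drive_tool(series=[[0, 1, 0, 0, 0, 0, 40], [0, 2, 0, 0, 0, 0, 40], [0, 3, 0, 0, 0, 0, 40], [0, 4, 0, 0, 0, 0, 40], [0, 4, 0, 0, 0, 0, 40]])

```text
clock: 29.55
tcp_pos: [0.5887, -0.0792, 0.1828]
orientation: [-0.22, 2.142, -2.146]
contact_force: [0.1, 0.3, -1.6]
grip_width: 0.0477
```

drive_tool(series=[[0, 0.5, 0, 0, 0, 0, 40], [0, 1, 0, 0, 0, 0, 40], [0, 1, 0, 0, 0, 0, 40]])

```text
clock: 29.85
tcp_pos: [0.5887, -0.0792, 0.1817]
orientation: [-0.22, 2.142, -2.146]
contact_force: [-0.3, 0.9, -1.3]
grip_width: 0.0473
```

drive_tool(series=[[0, 0.4, 0, 0, 0, 0, 40], [0, 0.8, 0, 0, 0, 0, 40], [0, 0.8, 0, 0, 0, 0, 40]])

```text
clock: 30.15
tcp_pos: [0.5886, -0.0791, 0.1808]
orientation: [-0.22, 2.142, -2.146]
contact_force: [0.3, 0.1, -1.3]
grip_width: 0.0474
```

drive_tool(series=[[0, 0.4, 0, 0, 0, 0, 40], [0, 0.7, 0, 0, 0, 0, 40], [0, 0.7, 0, 0, 0, 0, 40]])

```text
clock: 30.45
tcp_pos: [0.5886, -0.0792, 0.1801]
orientation: [-0.22, 2.142, -2.146]
contact_force: [-0.5, 0.6, 0.1]
grip_width: 0.0472
```

drive_tool(series=[[0, 0.3, 0, 0, 0, 0, 40], [0, 0.6, 0, 0, 0, 0, 40], [0, 0.6, 0, 0, 0, 0, 40]])

```text
clock: 30.75
tcp_pos: [0.5887, -0.0792, 0.1797]
orientation: [-0.22, 2.141, -2.146]
contact_force: [-0.1, -0.1, 1.4]
grip_width: 0.0477
```

drive_tool(series=[[0, 0.3, 0, 0, 0, 0, 40], [0, 0.6, 0, 0, 0, 0, 40], [0, 0.6, 0, 0, 0, 0, 40]])

```text
clock: 31.05
tcp_pos: [0.5887, -0.0792, 0.1795]
orientation: [-0.219, 2.141, -2.147]
contact_force: [-1.9, 0.7, 4.9]
grip_width: 0.0473
```

drive_tool(series=[[0, -0.8, 0, 0, 0, 0, 40], [-0.4, -1, 0, 0, 0, 0, 40], [-0.8, -1, 0, 0, 0, 0, 40], [-1.2, -1, 0, 0, 0, 0, 40]])

```text
clock: 31.45
tcp_pos: [0.5894, -0.0791, 0.18]
orientation: [-0.221, 2.142, -2.147]
contact_force: [-1.5, 0.1, 0.0]
grip_width: 0.0479
```

drive_tool(series=[[-0.3, 0, 0, 0, 0, 0, 40], [-0.6, 0, 0, 0, 0, 0, 40], [-0.9, 0, 0, 0, 0, 0, 40]])

```text
clock: 31.75
tcp_pos: [0.5898, -0.079, 0.1797]
orientation: [-0.222, 2.143, -2.148]
contact_force: [-2.2, -0.8, 0.6]
grip_width: 0.0474
```

drive_tool(series=[[-0.3, 0, 0, 0, 0, 0, 40], [-0.6, 0, 0, 0, 0, 0, 40], [-0.9, 0, 0, 0, 0, 0, 40]])

```text
clock: 32.05
tcp_pos: [0.5898, -0.079, 0.1797]
orientation: [-0.224, 2.143, -2.149]
contact_force: [-5.7, -0.8, 2.5]
grip_width: 0.0475
```

```bash
python3 - <<'E'
from h import *
st()
E
```

```text
t 32.05 tcp stand mm [ -13.77 -119.56  179.68] F [-5.75 -0.8   2.49] grip 47.46 rotErr deg [ 0.03 -0.1   1.99]
```

drive_tool(series=[[0.5, 0, 0, 0, 0, 0, 40], [0.6, 0, 0, 0, 0, 0, 40]])

```text
clock: 32.25
tcp_pos: [0.5895, -0.0791, 0.1797]
orientation: [-0.223, 2.143, -2.148]
contact_force: [-1.8, -0.3, 0.2]
grip_width: 0.0471
```

```bash
python3 - <<'E'
from h import *
st()
w=snap('wrist','w20');st()
for z in (.222,.2245,.227):
  T=[w2s(p).round(4) for p in onplane(w,[(250,307),(386,307),(384,327)],2,z)]
  B=[w2s(p).round(4) for p in onplane(w,[(288.5,187),(349.5,187)],2,z-.155)]
  print(T,B)
E
```

```text
t 32.25 tcp stand mm [ -14.06 -119.55  179.73] F [-1.79 -0.29  0.23] grip 47.09 rotErr deg [ 0.03 -0.1   1.94]
t 32.3 tcp stand mm [ -14.06 -119.56  179.71] F [-1.94  0.38 -1.22] grip 47.73 rotErr deg [ 0.03 -0.1   1.94]
[array([-0.0098, -0.0952,  0.222 ]), array([-0.0099, -0.1438,  0.222 ]), array([-0.0186, -0.1437,  0.222 ])] [array([-0.0104, -0.0961,  0.067 ]), array([-0.0104, -0.1451,  0.067 ])]
[array([-0.0079, -0.0958,  0.2245]), array([-0.008 , -0.1432,  0.2245]), array([-0.0166, -0.1431,  0.2245])] [array([-0.0096, -0.0963,  0.0695]), array([-0.0097, -0.1449,  0.0695])]
[array([-0.0061, -0.0964,  0.227 ]), array([-0.0061, -0.1425,  0.227 ]), array([-0.0145, -0.1424,  0.227 ])] [array([-0.0089, -0.0966,  0.072 ]), array([-0.009 , -0.1446,  0.072 ])]
```

View pics/w20.png

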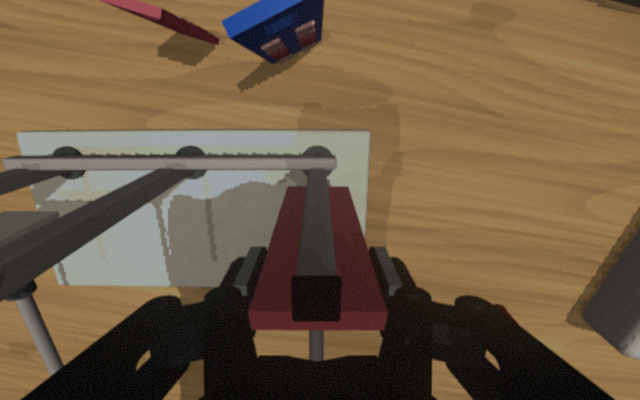

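drive_tool(series=[[0, 0, 0, 0, 0, 0, 50], [0, 0, 0, 0, 0, 0, 54], [0, 0, 0, 0, 0, 0, 60], [0, 0, 0, 0, 0, 0, 66], [0, 0, 0, 0, 0, 0, 72]])

```text
clock: 32.8
tcp_pos: [0.5897, -0.0791, 0.1798]
orientation: [-0.223, 2.143, -2.148]
contact_force: [-0.4, -0.5, 0.2]
grip_width: 0.0722
```

drive_tool(series=[[0, 0, 0, 0, 0, 0, 78], [0, 0, 0, 0, 0, 0, 84], [0, 0, 0, 0, 0, 0, 84], [0, 0, 0, 0, 0, 0, 84]])

```text
clock: 33.2
tcp_pos: [0.5897, -0.079, 0.1798]
orientation: [-0.223, 2.143, -2.148]
contact_force: [0.5, 0.2, -0.1]
grip_width: 0.0838
```

```bash
python3 - <<'E'
from h import *
st()
w=snap('wrist','w21');s=snap('side','s21');st()
a=s['frame'][90:250,260:380]; cv2.imwrite('pics/s21y.png',cv2.resize(a,None,fx=3.7,fy=3.7,interpolation=cv2.INTER_CUBIC))
E
```

```text
t 33.2 tcp stand mm [ -13.91 -119.53  179.78] F [ 0.49  0.18 -0.08] grip 83.84 rotErr deg [ 0.02 -0.1   1.92]
t 33.3 tcp stand mm [ -13.9  -119.54  179.78] F [-0.61  0.61 -1.05] grip 83.66 rotErr deg [ 0.02 -0.09  1.92]
```

View pics/w21.png

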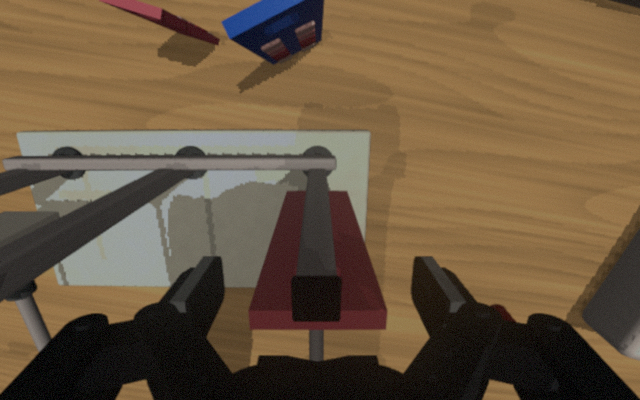

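View pics/s21y.png

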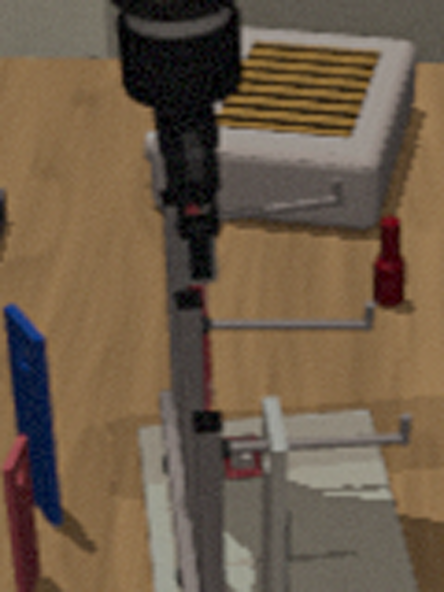

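drive_tool(series=[[0, -6, 0, 0, 0, 0, 84], [0, -18, 0, 0, 0, 0, 84], [1, -40, 0, 0, 0, 0, 84], [3, -75, 0, 0, 0, 0, 84], [5, -110, 0, 0, 0, 0, 84]])

```text
clock: 33.8
tcp_pos: [0.5883, -0.0792, 0.2919]
orientation: [-0.223, 2.143, -2.148]
contact_force: [1.4, -1.3, 0.7]
grip_width: 0.0836
```

drive_tool(series=[[20, -20, 0, 0, 0, 0, 84], [45, -20, 0, 0, 0, 0, 84], [60, -20, 0, 0, 0, 0, 84], [60, -20, 0, 0, 0, 0, 84], [60, -20, 0, 0, 0, 0, 84]])

```text
clock: 34.3
tcp_pos: [0.5303, -0.0894, 0.315]
orientation: [-0.221, 2.142, -2.148]
contact_force: [0.4, 0.2, 0.2]
grip_width: 0.084
```

```bash
python3 - <<'E'
from h import *
st()
w=snap('wrist','w22');s=snap('side','s22');t=snap('top','t22');st()
a=s['frame'][120:305,245:395]; cv2.imwrite('pics/s22y.png',cv2.resize(a,None,fx=3.2,fy=3.2,interpolation=cv2.INTER_CUBIC))
a=w['frame'];cv2.imwrite('pics/w22y.png',cv2.resize(a[0:220,200:440],None,fx=2.7,fy=2.7,interpolation=cv2.INTER_CUBIC))
E
```

```text
t 34.3 tcp stand mm [ -74.21 -119.41  314.96] F [0.39 0.21 0.2 ] grip 84.04 rotErr deg [-0.   -0.09  1.82]
t 34.45 tcp stand mm [ -73.87 -119.12  314.01] F [0.33 0.4  1.07] grip 84.35 rotErr deg [ 0.05 -0.05  1.89]
```

View pics/w22y.png

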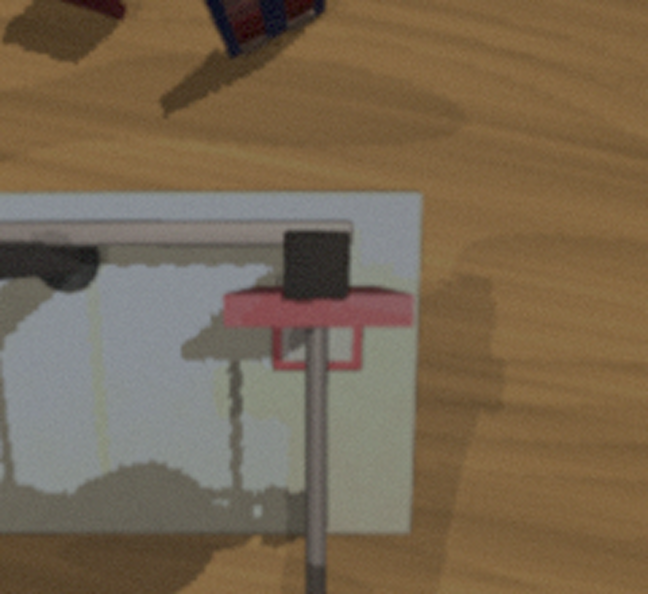

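View pics/s22y.png

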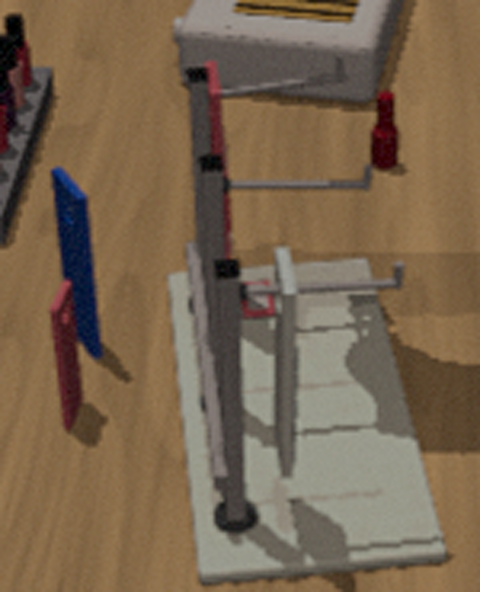

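```bash
python3 - <<'E'
from h import *
w=load('w22')
f=lambda L:(np.array(L,float)+.5)/2.7-.5+np.array([200,0])
for z in (.2235,.2255): print([w2s(p).round(4).tolist()[:2] for p in onplane(w,f([(224,295),(412,295),(412,325),(224,325)]),2,z)])
print('post cap front corners',[w2s(p).round(4).tolist()[:2] for p in onplane(w,f([(284,298),(350,298),(284,231),(350,231)]),2,.227)])
st()
E
```

```text
[[-0.0085, -0.0955], [-0.0086, -0.1432], [-0.016, -0.1434], [-0.016, -0.0952]]
[[-0.0084, -0.0957], [-0.0085, -0.143], [-0.0159, -0.1432], [-0.0158, -0.0955]]
post cap front corners [[-0.0091, -0.1108], [-0.0091, -0.1273], [0.0068, -0.111], [0.0068, -0.1272]]
t 34.45 tcp stand mm [ -73.87 -119.12  314.01] F [0.33 0.4  1.07] grip 84.35 rotErr deg [ 0.05 -0.05  1.89]
```

drive_tool(series=[[0, 0, 0, 0, 0, 0, 84], [0, 0, 0, 0, 0, 0, 84], [0, 0, 0, 0, 0, 0, 84], [0, 0, 0, 0, 0, 0, 84], [0, 0, 0, 0, 0, 0, 84]])

```text
clock: 34.95
tcp_pos: [0.5306, -0.0891, 0.314]
orientation: [-0.223, 2.143, -2.147]
contact_force: [-1.0, -0.1, -0.3]
grip_width: 0.0842
```

```bash
python3 - <<'E'
from h import *
s0=load('side0')['frame'];s=snap('side','s23')
for nm,(x0,x1,y0,y1) in {'red':(355,375,145,178),'plum':(350,375,305,342),'grey':(328,345,195,270)}.items():
    a=cv2.cvtColor(s0[y0:y1,x0:x1],cv2.COLOR_BGR2GRAY).astype(np.float32);b=cv2.cvtColor(s['frame'][y0:y1,x0:x1],cv2.COLOR_BGR2GRAY).astype(np.float32)
    print(nm,cv2.phaseCorrelate(a,b))
a=load('s22')['frame'][130:240,290:320].astype(int);b=s['frame'][130:240,290:320].astype(int);print('rose moved?',np.abs(a-b).mean())
st()
E
```

```text
red ((0.19914922295658677, -0.06692593253603718), 0.9530246800846524)
plum ((0.5789383582265, -0.08842676275198258), 0.9630376234054565)
grey ((0.17783471254626093, 0.2387076852208665), 0.644175500869751)
rose moved? 2.6467676767676767
t 35.0 tcp stand mm [ -73.87 -119.14  313.98] F [-1.23 -0.77  0.46] grip 83.91 rotErr deg [ 0.05 -0.05  1.89]
```

```bash
python3 - <<'E'
from h import *
print(r.hand_in())
E
```

```text
the job is handed in; nothing more can be done
None
```

I moved the rose board from the middle prong to the empty right-hand prong with the rose tab, pushed it back against the post, let go and handed in at 35 s of the 72 s. The hand-in gives no verdict, so I can't say whether it passed.

**How it went:** I slid the board out along its down-sloping wire. I felt the wire's underside to set the height, then took the board off over the upturn without measurable contact. The board sat slightly tilted in the grip, so my first try at touching the new prong's tip with its bottom edge missed. I pitched the board to match that wire's slope and touched again, which gave the height to thread at. It threaded without measurable contact. I then lowered it onto the wire and pushed it until it met the post.

**Contact forces:** The most I saw at the wrist was about 8 N, when feeling the first wire's underside. The touch on the tip reached about 5.5 N and the push on the post about 6 N. These are readings at the end of each move call, so a brief higher peak would not show.

**Final checks:**

| Check | Result |
|---|---|
| Eye, stand x | about -12 mm (limit -16 mm) |
| Eye, stand y | -119.3 mm, about 1 mm off the prong's line |
| Eye height | about 0.202 m, inferred from the gripper height at contact |
| Tilt | about 0.01 rad just before letting go; looked upright afterwards, not re-measured |
| Rest | no visible movement between pictures 0.5 s apart |
| Grey board and bottles | shifted less than 0.6 px in the side view, about 1 mm |
| Robot | clear of everything at hand-in |

**Disagreements:** Different views of the wire slopes and tip heights differed by 1–3 mm. I relied on touch instead of the cameras for the heights that mattered.

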